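Dry-clamp the blanks in the bench quick clamp

TASK

Do a dry clamping trial of the wooden blanks (two or three): stand them all in one row on the bed of the blue quick clamp, pump its yellow trigger until the jaw has closed the row up against the pad, then turn the black cap clockwise until its slip clutch gives and the row is firmly pressed. Then press the red release lever so that the jaw runs all the way back, and set all the blanks flat on the wooden board, side by side. Move the jaw only by trigger and lever, not by pushing it with the hand, and leave the glue bottle and the wax tin where they stand.

Things in the scene. Friction and masses are not known exactly. Their poses are not given: they have to be found in the camera images.
- quick_clamp: bench quick clamp, fixed: wooden base 90 x 415 x 20 mm, blue metal parts. Origin: on the bench under the middle of the bed; z up; y along the clamp, the way the jaw closes. Pad and cap stand at the +y end on a blue housing (62 x 78 mm, top 75 mm high, middle at y 148 mm); the ratchet head at the -y end (y -200 to -115, 102 mm high, trigger above it), its bar sticks out to y -297 mm
- bed (a point): middle of the bed (clamp axes): the flat grey top of the base, 20 mm high, no side walls, between jaw face (y -85 mm when fully back) and pad face (y +86 mm when fully back). The blanks must stand in a row along y (centres within 22 mm of the line x = 0, and within 75 mm of this point in y); they need not touch or be squared up, the jaw pushes them together along the bed
- jaw (a joint): travel of the jaw in m: 0 = fully back (open), grows towards the pad, at most 0.112. A light spring (2 to 4 N) pulls it back; a ratchet holds it at steps of 16 mm
- jaw_face: face plate of the jaw, 56 x 12 x 56 mm, black rubber in front, top 80 mm above the bench (its body origin is not on the plate: it coincides with the clamp's origin when the jaw is fully back, and moves with the jaw); must not be pushed by hand
- trigger (a joint): angle of the yellow paddle trigger, rad: 0 up, 0.40 fully down. Each full press (past 0.34) feeds the jaw by one 16 mm step; let it up fully before the next. Takes 4 to 10 N; press slowly (3 to 4 cm/s). When the row is tight it stops part way (press with about 20 N at most); let up, the jaw falls back to the last step, leaving up to 16 mm of play for the cap to take up
- trigger_top (a point): middle of the top of the trigger's yellow plate (30 wide, 52 mm long), where to press straight down; 76 mm behind its hinge, about 133 mm above the bench; it goes down 29 mm
- release (a joint): angle of the red release lever in rad: 0 = up, 0.32 = fully down. Past about 0.2 it lifts the ratchet and the jaw runs back by its spring in about 1.5 s, as long as the lever is held down; springs up again by itself
- release_top (a point): middle of the top of the red lever's plate (34 x 28 mm), where to press straight down; 50 mm from its hinge, 98 mm above the bench, at the head's -x side; goes down 15 mm with 2 to 9 N (press it slowly, 2 to 3 cm/s)
- cap_grip (a point): on the vertical axis of the black ribbed cap (36 mm across, from 83 to 119 mm above the bench, red mark on top), at the height to grip it, 106 mm above the bench
- screw (a joint): angle of the pressing screw under the cap in rad, 0 at the start, grows clockwise seen from above (at most 6.5); each rad moves the pad 4 mm towards the jaw. It stays where it is left
- cap (a joint): angle by which the cap has slipped on the screw, rad, 0 at the start; it grows when the cap is turned clockwise while the screw resists more than the clutch's 0.16 N m (it needs 0.07 N m to turn freely). 0.25 rad of slip with the row pressed is enough; more does no harm
- pad_face: black rubber pressure pad, 50 wide, 46 mm high (its body origin is not on the pad: it coincides with the clamp's origin when the pad is fully back, and moves with it)
- pad_front (a point): middle of the pad's face that looks to the jaw, 45 mm above the bench
- board: wooden board lying flat, fixed, 130 (x) x 262 (y) x 24 mm; origin: centre of its underside, so its top is at z 24 mm
- glue_bottle: white glue bottle with red tip, 47 mm across, 148 mm high; bystander
- wax_tin: red wax tin, 69 mm across, 36 mm high; bystander
- blank_36: blank, a wooden block of pale light wood, 50 (x) x 36 (y) x 44 (z) mm, 60 to 130 g; origin: centre of its underside as it stands at the start. It may lie on any of its faces
- blank_36_center (a point): centre of blank_36
- blank_40: blank, a wooden block of mid-brown wood, 50 (x) x 40 (y) x 44 (z) mm, 60 to 130 g; origin: centre of its underside as it stands at the start. It may lie on any of its faces
- blank_40_center (a point): centre of blank_40
- blank_44: blank, a wooden block of dark brown wood, 50 (x) x 44 (y) x 44 (z) mm, 60 to 130 g; origin: centre of its underside as it stands at the start. It may lie on any of its faces
- blank_44_center (a point): centre of blank_44
- blank_48: blank, a wooden block of layered plywood look, 50 (x) x 48 (y) x 44 (z) mm, 60 to 130 g; origin: centre of its underside as it stands at the start. It may lie on any of its faces
- blank_48_center (a point): centre of blank_48
Mind the look-alikes: they are no part of the job. Leave any pink or turquoise look-alike of the blank_44 alone. Leave any green look-alike of the blank_40 alone.

How it is judged:
On the way, in this order (a step that is already met when the one before it is completed fails the run):
1. all the blanks lie on the clamp's bed in a row between jaw and pad (x of blank_36_center in the frame of quick_clamp between -0.022 and 0.022 m and y of blank_36_center in the frame of quick_clamp between -0.075 and 0.075 m and z of blank_36_center in the frame of quick_clamp between 0.034 and 0.05 m and x of blank_40_center in the frame of quick_clamp between -0.022 and 0.022 m and y of blank_40_center in the frame of quick_clamp between -0.075 and 0.075 m and z of blank_40_center in the frame of quick_clamp between 0.034 and 0.05 m and x of blank_44_center in the frame of quick_clamp between -0.022 and 0.022 m and y of blank_44_center in the frame of quick_clamp between -0.075 and 0.075 m and z of blank_44_center in the frame of quick_clamp between 0.034 and 0.05 m and x of blank_48_center in the frame of quick_clamp between -0.022 and 0.022 m and y of blank_48_center in the frame of quick_clamp between -0.075 and 0.075 m and z of blank_48_center in the frame of quick_clamp between 0.034 and 0.05 m), for 0.2 s.
2. the row is pressed between jaw and pad (over 6 N on each) and the cap's clutch has slipped by 0.25 rad (all of step 1 and (contact force between jaw_face and blank_36 above 6 N or contact force between jaw_face and blank_40 above 6 N or contact force between jaw_face and blank_44 above 6 N or contact force between jaw_face and blank_48 above 6 N) and contact force between pad_face and anything else above 6 N and value of joint cap above 0.25 rad), for 0.2 s.
3. released: the jaw is fully back (within 10 mm) (value of joint jaw below 0.01 m), for 0.2 s.
At the end, for the whole second after the job is handed in: every blank lies at rest flat on the top of the board, its centre at least 5 mm inside the board's edges; the jaw is fully back (within 10 mm), trigger and release lever are up (x of blank_36_center in the frame of board between -0.06 and 0.06 m and y of blank_36_center in the frame of board between -0.126 and 0.126 m and z of blank_36_center in the frame of board between 0.038 and 0.054 m and linear speed of each of blank_36, blank_40, blank_44, blank_48 below 0.02 m/s and x of blank_40_center in the frame of board between -0.06 and 0.06 m and y of blank_40_center in the frame of board between -0.126 and 0.126 m and z of blank_40_center in the frame of board between 0.038 and 0.054 m and x of blank_44_center in the frame of board between -0.06 and 0.06 m and y of blank_44_center in the frame of board between -0.126 and 0.126 m and z of blank_44_center in the frame of board between 0.038 and 0.054 m and x of blank_48_center in the frame of board between -0.06 and 0.06 m and y of blank_48_center in the frame of board between -0.126 and 0.126 m and z of blank_48_center in the frame of board between 0.038 and 0.054 m and value of joint jaw below 0.01 m and value of joint each of trigger, release below 0.08 rad); the robot touches nothing.
It fails at once if the jaw is pushed by hand (over 6 N from the fingers) (contact force between the fingers and jaw_face above 6 N).
It fails at once if the glue bottle or the wax tin is moved by more than 50 mm or knocked over (distance of any of glue_bottle, wax_tin from where it was at the start of the episode above 0.05 m or angle between any of glue_bottle, wax_tin's own z axis and vertical above 0.5 rad).
Of blank_36, blank_40, blank_44, blank_48 only 2 to 3 are there at a start; the rules pass over those that are not, and their reading is None.
At some moment in a run one of blank_36, blank_40, blank_44, blank_48 may be knocked a few centimetres aside while the robot is not near it.
Once in a run the grip may slacken for a moment while it holds something.
It also fails if it takes over 210 s, if anything falls off the work surface, if the arm or the gripper's body presses on something with over 40 N, if the wrist force passes 120 N, or if a joint passes its speed limit or range.

ROBOT

A 6-joint arm with a two-finger parallel gripper is mounted at the origin on a cart in front of the work surface, level with it; the furniture and walls round the work are solid. World frame = base frame: x ahead of the robot, y to its left, z up, the work surface at z = 0. Lengths are in m, angles in rad, forces in N, time in s.
With the tool pointing down it reaches from about 0.3 to 0.875 m from the base axis. Payload 6.4 kg.
Tool frame: the origin (TCP) lies on the centre line of the jaws, within the pads' length; the fingertips stand 25 mm ahead of it and the grasp point (between the pads) lies 6 mm ahead of it; y points along the fingers, x is the direction in which the jaws open and shut, and the axes are right-handed (so a half turn about y gives the same grasp; the last joint's range is limited). The gripper opens to 85 mm and grips with 20 to 120 N. Pads are 22 mm wide; open, the fingers measure 114 mm over their backs; the gripper's body (76 mm by 85 mm) begins 54 mm behind the grasp point. The pads swing forward as they close: fully open they stand 13 mm farther back than shut.
Start: joints at [-1.321, 0.181, 1.607, -0, 1.354, -0.206], TCP at [0.253, -0.516, 0.256] pointing down, gripper open.
Joint ranges: [-2.99, 2.99], [-0.89, 2.07], [0.3, 2.58], [-1.14, 4.28], [0, 2.63], [-3.12, 3.12]. Speed limits (rad/s): [2.57, 2.57, 3.01, 3.14, 3.14, 3.14].

INTERFACE

Orientations are given as a unit quaternion [x, y, z, w].
In Python, from workcell import observe, get_image, calibration, job gives the robot as it stands.
- The arm moves only by the shell command python3 -m pendant 'ROWS'. ROWS is JSON, a list that holds one entry, the list of rows, each a list of 5 numbers: the shift along the tool's x, y, z in cm, then the turn about the tool's y in degrees, then the gripper command: -1 is shut, 1 is fully open, values between are in proportion. In form: [[[dx, dy, dz, turn, fingers], ...]]. A call has 1 to 12 rows; each row shifts and turns the commanded pose from where the row before left it, along the tool's axes as they then stand; what a row does not reach is not made up. A row lasts 1/12 s, in which the tool goes at most 41.7 mm and 7.16 degrees, less where a joint would pass 70% of its speed; a pose out of reach is approached as far as the arm can. A call with a gripper value outside its range is refused whole. The fingers move at their own pace and stop on an object; the grip force is fixed at half the most. Time passes only in rows, so rows that do not move let the fingers close. It gives the time, the measured TCP pose, the force and the opening at its end, in the units of the state.
- observe(): the state, without advancing time (a new reading comes with each control period).
- get_image(name): name is "side" or "top" or "wrist"; returns the picture (384x512x3 uint8, blue, green, red); there is no depth.
- calibration(name): a dict with "intrinsics" (3x3 intrinsics, pixels), "T" (4x4, takes a point from camera to world coordinates); the wrist camera has in their place "T_tool_cam" (4x4, takes a point from camera to tool coordinates, whose origin is the TCP and whose axes are the tool frame's). Camera axes: x right, y down, z forward; pixel columns grow to the right and rows downward; lengths in m; the calibration is good to about 2 mm. A picture is of the moment at which its call begins: read the wrist's pose just before it. calibration takes no time and is no camera call.
- job.sign_off(): hands the job in, once; it reports no verdict.
The state is a dict: "clock": time; "joint_positions": joint angles; "qd": joint speeds; "effort": joint torques, N m; "ee_pos": TCP position; "tool_rot": TCP orientation; "force": force on the tool from outside, world axes, zero at the start; "torque": the same for the moment, N m; "opening": finger opening in m.
Only numpy, scipy, OpenCV 4.12 (cv2) and the standard library are available. Lean on these libraries where they do the work, as an engineer would, in place of code of your own. Each camera call takes 0.05 s, during which the arm holds its last target. There are 200 camera calls.

## Working session

There is one attempt and no reset: what is moved stays moved. The work goes in short steps, Python scripts to look and compute and a shell command to move; the robot and the scene stay as the last step left them, time stands still between calls to the robot, and variables do not carry over. Pictures are saved under pics/ and viewed, about 12 in all and at most 16, crops included, and the job is handed in when it is done.

```bash
mkdir -p pics
cat > h.py <<'E'
import numpy as np, cv2
from workcell import observe, get_image, calibration, job
from scipy.spatial.transform import Rotation as R
def snap(n,f):
    s=observe(); im=get_image(n); cv2.imwrite('pics/'+f,im); return s,im
def cam(n,s=None):
    c=calibration(n); K=np.array(c['intrinsics'])
    if n!='wrist': return K,np.array(c['T'])
    T=np.eye(4); T[:3,:3]=R.from_quat(s['tool_rot']).as_matrix(); T[:3,3]=s['ee_pos']
    return K,T@np.array(c['T_tool_cam'])
def ray(K,T,u,v,z):
    d=T[:3,:3]@np.linalg.inv(K)@[u,v,1]; o=T[:3,3]; return o+d*(z-o[2])/d[2]
def proj(K,T,p):
    q=np.linalg.inv(T)@np.append(p,1); q=K@q[:3]; return q[:2]/q[2]
E
python3 - <<'E'
from h import *
s,a=snap('top','t0.png'); _,b=snap('side','s0.png')
for n in('top','side'):
    K,T=cam(n); print(n,K.round(1).tolist(),T.round(3).tolist())
s=observe(); print(s); print(R.from_quat(s['tool_rot']).as_matrix().round(3)); print(np.array(calibration('wrist')['T_tool_cam']).round(3))
E
```

```text
top [[450.9, 0.0, 252.0], [0.0, 450.9, 180.2], [0.0, 0.0, 1.0]] [[0.023, -0.995, 0.095, 0.337], [-1.0, -0.023, -0.0, 0.084], [0.002, -0.095, -0.996, 1.839], [0.0, 0.0, 0.0, 1.0]]
side [[354.6, 0.0, 251.8], [0.0, 354.6, 191.7], [0.0, 0.0, 1.0]] [[-0.876, -0.27, 0.4, -0.02], [-0.482, 0.529, -0.699, 1.045], [-0.023, -0.805, -0.593, 0.913], [0.0, 0.0, 0.0, 1.0]]
{'clock': 0.1, 'joint_positions': array([-1.32129389e+00,  1.81477058e-01,  1.60788505e+00,  1.81771893e-05,
        1.35375390e+00, -2.06316981e-01]), 'qd': array([ 0.00207171, -0.00192256, -0.00170061, -0.00065922, -0.00078101,
        0.00050402]), 'effort': array([ 5.14856288e-05, -4.45878875e+01, -3.52237558e+01, -4.30496402e-04,
        4.06004197e-03,  1.34182201e-05]), 'ee_pos': array([ 0.25301653, -0.51585861,  0.25547949]), 'tool_rot': array([-0.59966333,  0.37448522, -0.37371595,  0.60041745]), 'force': array([-0.2011681 , -0.34717096,  0.76386865]), 'torque': array([ 0.02804615, -0.03486069,  0.03744783]), 'opening': 0.08526727800977614}
[[ 0.44  -0.     0.898]
 [-0.898  0.001  0.44 ]
 [-0.001 -1.     0.   ]]
[[ 1.    -0.     0.001 -0.001]
 [-0.001 -0.314  0.95  -0.117]
 [-0.    -0.95  -0.314  0.08 ]
 [ 0.     0.     0.     1.   ]]
```

View pics/t0.png

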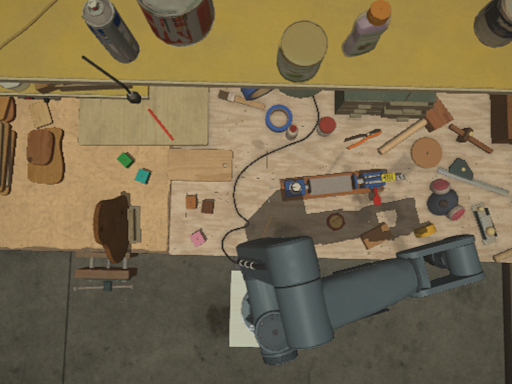

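View pics/s0.png

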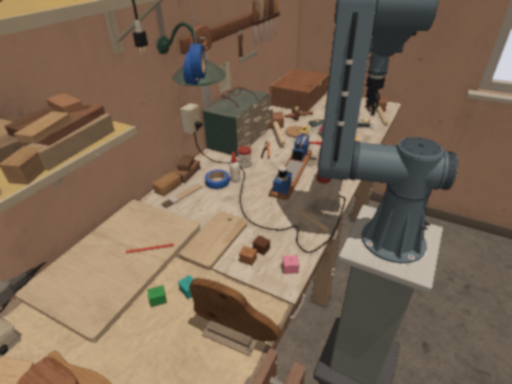

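The top view shows the clamp around (335,184), with the pad and cap end at (295,187) and the trigger at (393,177). The board is at (200,165). Blank candidates: mid-brown (192,201) and dark brown (208,206). Look-alikes: pink (198,238), green (125,159), turquoise (143,176). I'll check these in one close crop and look for a third blank.

Run:
```python
import cv2,numpy as np
a=cv2.imread('pics/t0.png'); b=cv2.imread('pics/s0.png')
A=cv2.resize(a[140:250,165:445],(784,308),interpolation=cv2.INTER_CUBIC)
B=cv2.resize(b[130:230,220:400],(504,280),interpolation=cv2.INTER_CUBIC)
C=cv2.resize(b[225:285,225:310],(280,198),interpolation=cv2.INTER_CUBIC)
o=np.zeros((590,784,3),np.uint8);o[:308]=A;o[309:589,:504]=B;o[309:507,504:784]=C
cv2.imwrite('pics/c1.png',o)
```

```text
(no output)
```

View pics/c1.png

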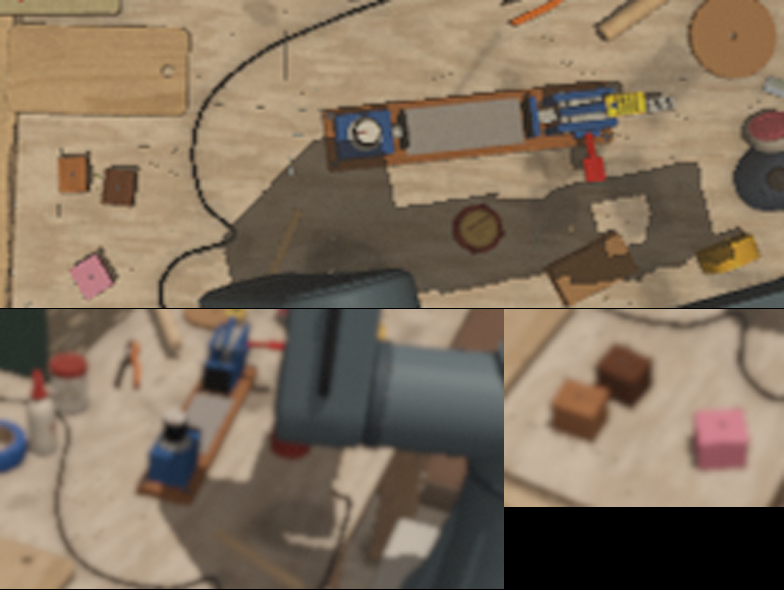

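Two blanks are visible: mid-brown (blank_40) at (192,201) and dark brown (blank_44) at (208,206). The wax tin is at (336,221) and the glue bottle at (292,131). A third blank could be hidden behind the arm, so I'll check again once the arm has moved. Next, coarse positions.

```bash
cat >> h.py <<'E'
def blob(im,lo,hi,box,amin=20):
    h=cv2.cvtColor(im,cv2.COLOR_BGR2HSV); m=cv2.inRange(h,np.array(lo),np.array(hi)); k=np.zeros_like(m)
    x0,y0,x1,y1=box; k[y0:y1,x0:x1]=m[y0:y1,x0:x1]
    cs,_=cv2.findContours(k,cv2.RETR_EXTERNAL,cv2.CHAIN_APPROX_NONE)
    return sorted([c for c in cs if cv2.contourArea(c)>=amin],key=cv2.contourArea,reverse=True)
def plan(p,ang=None):
    """shift in cm along present tool axes to TCP target p; ang = wanted world angle of tool x (deg)"""
    s=observe(); M=R.from_quat(s['tool_rot']).as_matrix(); a=np.degrees(np.arctan2(M[1,0],M[0,0]))
    d=np.array(p)-s['ee_pos']; out=''
    if ang is not None:
        t=-((ang-a+180)%360-180); out=f' turn {t:.1f}'
        M2=M@R.from_rotvec([0,np.radians(t),0]).as_matrix(); out+=f' shift after turn {(100*M2.T@d).round(2)}'
    print('tool x ang %.1f'%a,'shift cm',(100*M.T@d).round(2),out)
E
python3 - <<'E'
from h import *
a=cv2.imread('pics/t0.png'); K,T=cam('top'); h=cv2.cvtColor(a,cv2.COLOR_BGR2HSV)
for p in[(192,201),(208,206),(200,160),(330,184),(315,197)]: print(p,h[p[1],p[0]])
for n,(u,v),z in [('40',(191.5,202),.044),('44',(208,206.5),.044),('cap',(295,187),.119),('headfar',(389,172),.1),('trig',(388.5,177),.133),('red',(377,200),.098),('bedpad',(310,188.5),.02),('bedjaw',(352.5,183.5),.02),('b0',(170,150),.024),('b1',(232,149.5),.024),('b2',(232,180),.024),('b3',(170,181),.024),('tin',(336,221),.036),('glue',(292,131),.148)]:
    print(n,ray(K,T,u,v,z).round(3))
E
```

```text
(192, 201) [ 13 161 149]
(208, 206) [ 12 140  95]
(200, 160) [ 17 111 172]
(330, 184) [ 17  50 137]
(315, 197) [ 13 135 128]
40 [0.414 0.323 0.044]
44 [0.398 0.256 0.044]
cap [ 0.478 -0.081  0.119]
headfar [ 0.546 -0.447  0.1  ]
trig [ 0.523 -0.435  0.133]
red [ 0.437 -0.401  0.098]
bedpad [ 0.481 -0.152  0.02 ]
bedjaw [ 0.506 -0.324  0.02 ]
b0 [0.625 0.42  0.024]
b1 [0.633 0.168 0.024]
b2 [0.508 0.165 0.024]
b3 [0.498 0.415 0.024]
tin [ 0.353 -0.254  0.036]
glue [ 0.689 -0.064  0.148]
```

```bash
python3 -m pendant '[[[0,-2,0,-7,1],[0,-2,0,-7,1],[0,-2,0,-7,1],[0,-2,0,-7,1],[0,-2,0,-7,1],[0,-2,0,-7,1],[0,-2,0,-7,1],[0,0,0,-7,1],[0,0,0,-7,1],[0,0,0,-7,1],[0,0,0,-2,1]]]'
python3 -c "
from h import *; plan([.48,-.15,.40],8)"
```

```text
clock: 1.02
ee_pos: [0.2531, -0.5161, 0.3958]
tool_rot: [-0.705, -0.052, 0.052, 0.705]
force: [-0.1, -0.1, 0.4]
opening: 0.0853
tool x ang 8.5 shift cm [27.84 -0.39 32.87]  turn 0.5 shift after turn [27.57 -0.39 33.1 ]
```

```bash
python3 -m pendant '[[[2.5,0,3,0,1],[2.5,0,3,0,1],[2.5,0,3,0,1],[2.5,0,3,0,1],[2.5,0,3,0,1],[2.5,0,3,0,1],[2.5,0,3,0,1],[2.5,0,3,0,1],[2.5,0,3,0,1],[2.5,0,3,0,1],[2.5,0,3,0,1],[0,0,0,0,1]]]'
python3 - <<'E'
from h import *
s,w=snap('wrist','w1.png'); _,t=snap('top','t1.png'); _,b=snap('side','s1.png')
o=np.zeros((600,512,3),np.uint8); o[:384]=w; o[384:600,:288]=cv2.resize(t,(288,216)); o[384:552,288:]=cv2.resize(b,(224,168)); cv2.imwrite('pics/c2.png',o)
np.save('w1.npy',np.r_[s['ee_pos'],s['tool_rot']]); print(s['ee_pos'],s['clock'])
E
```

```text
clock: 2.02
ee_pos: [0.481, -0.1451, 0.396]
tool_rot: [-0.704, -0.053, 0.052, 0.706]
force: [-0.6, 0.7, -0.4]
opening: 0.0852
[ 0.48095101 -0.14505107  0.39603094] 2.0167
```

View pics/c2.png

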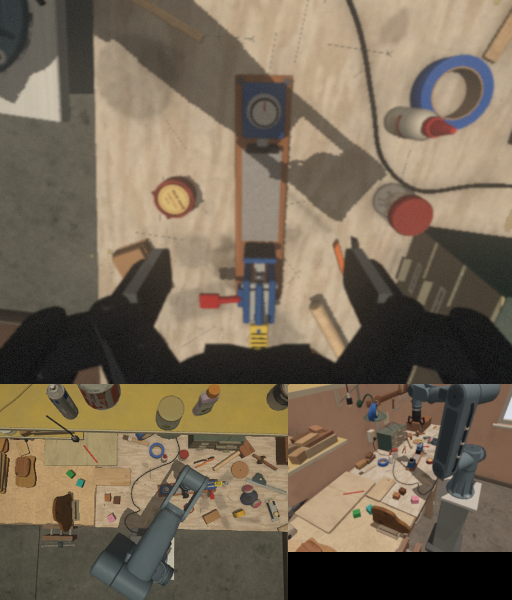

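Wrist view: clamp upright in the picture, cap at (264,110), red lever at (210,301), trigger at (260,337), tin at (175,197), glue at (405,122). No third blank near the clamp. I'll get the clamp pose from this view.

Run:
```python
from h import *
p=np.load('w1.npy'); s={'ee_pos':p[:3],'tool_rot':p[3:]}
K,T=cam('wrist',s); im=cv2.imread('pics/w1.png')
cv2.imwrite('pics/c3.png',cv2.resize(im[65:360,190:310],None,fx=2,fy=2,interpolation=cv2.INTER_CUBIC))
for n,(u,v),z in [('cap',(264,110),.119),('c1',(238,77),.02),('c2',(292,77),.02),('bed NW',(243.5,152),.02),('bed NE',(281,152),.02),('red',(210,301),.098),('trig',(260,337),.133)]: print(n,ray(K,T,u,v,z).round(4))
t=cv2.imread('pics/t1.png'); cv2.imwrite('pics/c4.png',cv2.resize(t[140:260,160:480],(800,300)))
```

```text
cap [ 0.4804 -0.0836  0.119 ]
c1 [ 0.4361 -0.0455  0.02  ]
c2 [ 0.5186 -0.0331  0.02  ]
bed NW [ 0.4601 -0.16    0.02  ]
bed NE [ 0.5219 -0.1508  0.02  ]
red [ 0.4398 -0.401   0.098 ]
trig [ 0.5279 -0.4295  0.133 ]
```

View pics/c3.png

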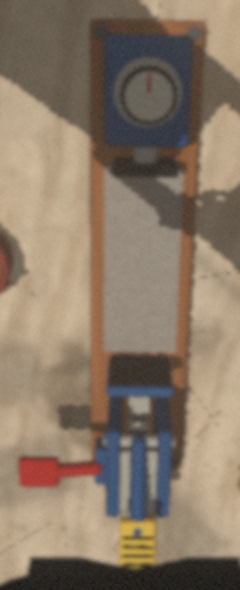

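Run:
```python
from h import *
p=np.load('w1.npy'); s={'ee_pos':p[:3],'tool_rot':p[3:]}
K,T=cam('wrist',s)
g=lambda u,v,z: ray(K,T,190+u/2,65+v/2,z)
jf=g(141,355,.08); pf=g(145,176,.068); cap=g(148,93,.119); c1=g(91,20,.02); c2=g(206,20,.02); red=g(39,471,.098); tr=g(138,519,.133)
for n in 'jf pf cap c1 c2 red tr'.split(): print(n,eval(n).round(4))
print('width',np.linalg.norm(c2-c1)); d=cap-jf; d=(pf-jf); print('gap',np.linalg.norm(d[:2]),'ang',np.degrees(np.arctan2(d[1],d[0])),'capdir',np.degrees(np.arctan2(*(cap-jf)[[1,0]])),'basedir',np.degrees(np.arctan2(*(c2-c1)[[1,0]])), 'capdist',np.linalg.norm((cap-jf)[:2]))
```

```text
jf [ 0.5081 -0.2908  0.08  ]
pf [ 0.4894 -0.1481  0.068 ]
cap [ 0.4807 -0.0855  0.119 ]
c1 [ 0.4319 -0.0432  0.02  ]
c2 [ 0.5196 -0.0301  0.02  ]
red [ 0.4389 -0.4002  0.098 ]
tr [ 0.5226 -0.4054  0.133 ]
width 0.0886612988151987
gap 0.14392216589322604 ang 97.45060770875807 capdir 97.59743488412768 basedir 8.503328247643594 capdist 0.20716528504512688
```

View pics/c4.png

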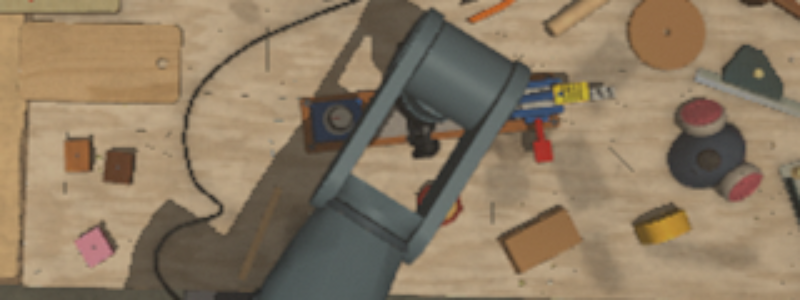

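Only two blanks are present: blank_40 and blank_44. The big tan block at c4 (540,240) is about 12 cm long, so it isn't one. Clamp origin is about (0.501,-0.2325), yaw about 8°. Now to look at the blanks from close by.

```bash
python3 -c "
from h import *; plan([.41,.34,.28],0)"
```

```text
tool x ang 8.2 shift cm [ 0.22 11.59 49.53]  turn 8.2 shift after turn [-6.85 11.59 49.06]
```

```bash
python3 -m pendant '[[[0,0,4,0,1],[0,0,4.1,0,1],[0,0,4.1,0,1],[0,1,4.1,0,1],[0,1,4.1,0,1],[0,1,4.1,0,1],[0,1.5,4.1,0,1],[0,1.5,4.1,0,1],[0,1.5,4.1,0,1],[0,1.5,4.1,0,1],[0,1.5,4.1,0,1],[0,1,4.1,4,1]]]'; python3 -m pendant '[[[0,0,0,4,1],[0,0,0,0,1],[0,0,0,0,1]]]'
python3 - <<'E'
from h import *
s,w=snap('wrist','w2.png'); np.save('w2.npy',np.r_[s['ee_pos'],s['tool_rot']]); print(s['ee_pos'])
E
```

```text
clock: 3.17
ee_pos: [0.4111, 0.3238, 0.2837]
tool_rot: [0.707, 0.024, -0.025, -0.706]
force: [1.7, -0.0, 0.6]
opening: 0.0856
clock: 3.42
ee_pos: [0.4117, 0.3227, 0.2849]
tool_rot: [0.707, 0.001, -0.001, -0.707]
force: [0.7, -0.1, -0.6]
opening: 0.0855
[0.41173295 0.32274584 0.28493557]
```

View pics/w2.png

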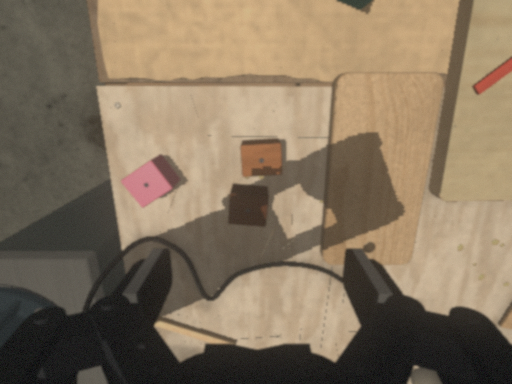

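Blanks: 40 at (261,158), 44 at (249,205), nearly aligned with the image axes. Board corners at (335,75) and (412,262).

Run:
```python
from h import *
im=cv2.imread('pics/w2.png'); p=np.load('w2.npy'); s={'ee_pos':p[:3],'tool_rot':p[3:]}; K,T=cam('wrist',s)
hs=cv2.cvtColor(im,cv2.COLOR_BGR2HSV); g=cv2.cvtColor(im,cv2.COLOR_BGR2GRAY)
print(hs[150,255],hs[205,240],hs[180,230],hs[200,330])
print('row g 158',g[145,232:292].tolist()); print('col g 249',g[175:235,240].tolist())
for n,box,lo,hi in[('40',(225,125,300,182),(0,100,40),(17,255,255)),('44',(215,176,290,240),(0,80,0),(17,255,85))]:
    for c in blob(im,lo,hi,box,200)[:2]:
        (u,v),(a,b),th=cv2.minAreaRect(c); P=cv2.boxPoints(((u,v),(a,b),th)); W=np.array([ray(K,T,*q,.044) for q in P])
        print(n,(round(u,1),round(v,1)),'ctr',ray(K,T,u,v,.044).round(4),'sides',np.linalg.norm(W[1]-W[0]).round(4),np.linalg.norm(W[2]-W[1]).round(4),W[:,:2].round(3).tolist())
for q in[(335,73),(444,73),(412,263),(322,258)]: print('board',ray(K,T,*q,.024).round(3))
cv2.imwrite('pics/c5.png',cv2.resize(im[125:240,210:300],None,fx=5,fy=5,interpolation=cv2.INTER_CUBIC))
```

```text
[ 12 138 163] [ 15 107  67] [ 17  71 188] [ 14  87 100]
row g 158 [172, 173, 174, 172, 171, 173, 173, 167, 143, 118, 106, 108, 108, 106, 108, 106, 106, 108, 109, 109, 111, 110, 111, 113, 116, 114, 114, 118, 117, 117, 116, 120, 121, 122, 121, 119, 119, 120, 118, 120, 115, 118, 115, 116, 115, 118, 117, 115, 106, 100, 96, 98, 102, 117, 148, 171, 180, 185, 184, 185]
col g 249 [164, 168, 164, 164, 163, 164, 164, 164, 143, 108, 72, 58, 57, 57, 59, 57, 57, 55, 58, 57, 60, 57, 58, 56, 58, 58, 57, 62, 60, 58, 56, 54, 57, 58, 58, 57, 53, 57, 55, 53, 57, 57, 56, 56, 54, 56, 56, 54, 57, 70, 84, 90, 91, 91, 94, 92, 91, 91, 90, 87]
40 (261.3, 157.8) ctr [0.4161 0.3281 0.044 ] sides 0.0485 0.0429 [[0.39, 0.348], [0.439, 0.351], [0.443, 0.308], [0.392, 0.305]]
44 (247.9, 205.1) ctr [0.3994 0.2665 0.044 ] sides 0.0546 0.0474 [[0.372, 0.241], [0.378, 0.295], [0.425, 0.291], [0.422, 0.236]]
board [0.503 0.426 0.024]
board [0.631 0.426 0.024]
board [0.636 0.17  0.024]
board [0.505 0.178 0.024]
```

View pics/c5.png

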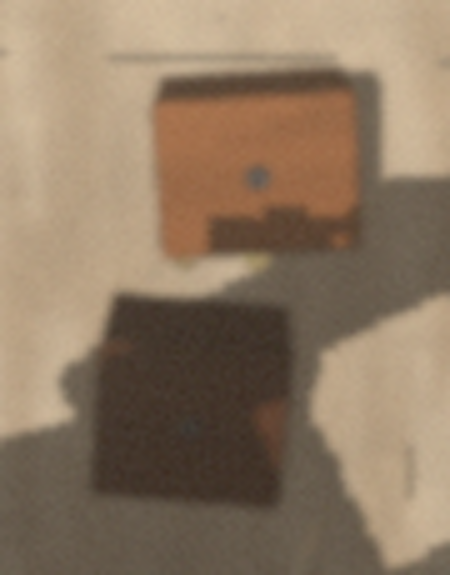

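Run:
```python
from h import *
p=np.load('w2.npy'); s={'ee_pos':p[:3],'tool_rot':p[3:]}; K,T=cam('wrist',s)
c=ray(K,T,261.4,160.6,.044); print(c, ray(K,T,248,210.6,.05))
q=lambda u,v:ray(K,T,210+u/5,125+v/5,.05)
print('44 w',np.linalg.norm(q(280,505)-q(93,495)),'l',np.linalg.norm(q(287,350)-q(280,505)))
plan([c[0],c[1],.10],3)
```

```text
[0.41626223 0.32471353 0.044     ] [0.39963469 0.26135193 0.05      ]
44 w 0.04831250156439491 l 0.04236828744146989
tool x ang 0.1 shift cm [ 0.41 18.54  0.24]  turn -2.9 shift after turn [ 0.43 18.54  0.21]
```

```bash
python3 -m pendant '[[[0.4,3,0.2,-3,1],[0,3.5,0,0,1],[0,3.5,0,0,1],[0,3.5,0,0,1],[0,3.5,0,0,1],[0,3,0,0,1],[0,2.5,0,0,1],[0,2.4,0,0,1],[0,0,0,0,1],[0,0,0,0,-1],[0,0,0,0,-1],[0,0,0,0,-1]]]'; python3 -m pendant '[[[0,0,0,0,-1],[0,0,0,0,-1],[0,0,0,0,-1],[0,-1,0,0,-1],[0,-3,0,0,-1],[0,-3,0,0,-1],[0,-3,0,0,-1],[0,-3,0,0,-1],[0,0,0,0,-1]]]'; python3 -c "
from h import *; plan([.4974,-.2068,.165],8)"
```

```text
clock: 4.47
ee_pos: [0.417, 0.3262, 0.0385]
tool_rot: [-0.706, -0.02, 0.018, 0.707]
force: [-0.5, -0.2, -0.2]
opening: 0.0517
clock: 5.22
ee_pos: [0.4185, 0.3279, 0.174]
tool_rot: [-0.705, -0.023, 0.016, 0.709]
force: [0.9, 0.9, 0.7]
opening: 0.049
tool x ang 3.1 shift cm [  4.93   0.7  -53.83]  turn -4.9 shift after turn [  0.36   0.7  -54.05]
```

```bash
python3 -m pendant '[[[0,-2,0,-5,-1],[0,-1,-3,0,-1],[0,0,-4,0,-1],[0,0,-4,0,-1],[0,0,-4,0,-1],[0,0,-4,0,-1],[0,0,-4,0,-1],[0,0,-4,0,-1],[0,0,-4,0,-1],[0,0,-4,0,-1],[0,0,-4,0,-1],[0,0,-4,0,-1]]]'; python3 -m pendant '[[[0,0,-4,0,-1],[0,0,-4,0,-1],[0,0,-2,0,-1],[0,0,0,0,-1]]]'; python3 -c "
from h import *; plan([.4974,-.2068,.0585],8);s,b=snap('side','s2.png'); print(observe()['opening'])"
```

```text
clock: 6.22
ee_pos: [0.4755, -0.1015, 0.197]
tool_rot: [0.705, 0.05, -0.05, -0.705]
force: [1.5, 0.5, -0.8]
opening: 0.0488
clock: 6.55
ee_pos: [0.4902, -0.2031, 0.1971]
tool_rot: [0.706, 0.049, -0.048, -0.705]
force: [-0.2, 0.6, -0.7]
opening: 0.049
tool x ang 7.9 shift cm [ 0.65 13.86 -0.43]  turn -0.1 shift after turn [ 0.65 13.86 -0.43]
0.04929477862723717
```

```bash
python3 -m pendant '[[[0.6,3.5,-0.4,0,-1],[0,3.5,0,0,-1],[0,3,0,0,-1],[0,2,0,0,-1],[0,1,0,0,-1],[0,0.6,0,0,-1],[0,0.1,0,0,-1],[0,0,0,0,1],[0,0,0,0,1],[0,0,0,0,1],[0,0,0,0,1],[0,0,0,0,1]]]'; python3 -m pendant '[[[0,-3,0,0,1],[0,-4,0,0,1],[0,-4,0,0,1],[0,-3,0,0,1],[0,0,0,0,1]]]'; python3 -c "
from h import *; plan([.399,.263,.20],-4)"
```

```text
clock: 7.6
ee_pos: [0.4968, -0.2021, 0.0599]
tool_rot: [0.706, 0.05, -0.05, -0.705]
force: [0.2, -0.9, -0.4]
opening: 0.0856
clock: 8.02
ee_pos: [0.4999, -0.2042, 0.207]
tool_rot: [0.708, 0.054, -0.046, -0.702]
force: [2.2, -1.0, 1.0]
opening: 0.0855
tool x ang 8.1 shift cm [-3.39  0.25 47.68]  turn 12.1 shift after turn [-13.33   0.25  45.9 ]
```

```bash
python3 -m pendant '[[[-0.3,0,4,0,1],[-0.3,0,4,0,1],[-0.3,0,4,0,1],[-0.3,0,4,0,1],[-0.3,0,4,0,1],[-0.3,0,4,0,1],[-0.3,0,4,0,1],[-0.3,0,4,0,1],[-0.3,0,4,0,1],[-0.3,0,4,0,1],[-0.3,0,4,0,1],[0,0,2.7,6,1]]]'; python3 -m pendant '[[[0,0,0,6,1],[0,0,0,0,1],[0,0,0,0,1]]]'
python3 - <<'E'
from h import *
plan([.399,.263,.038],-4)
s,w=snap('wrist','w3.png'); _,t=snap('top','t3.png'); np.save('w3.npy',np.r_[s['ee_pos'],s['tool_rot']])
o=np.zeros((600,560,3),np.uint8); o[:384,:512]=w; o[384:,:]=cv2.resize(t[150:216,230:410],(560,216)); cv2.imwrite('pics/c6.png',o)
E
```

```text
clock: 9.02
ee_pos: [0.3962, 0.2586, 0.1991]
tool_rot: [-0.707, -0.014, 0.014, 0.707]
force: [0.7, 0.1, 0.4]
opening: 0.0849
clock: 9.27
ee_pos: [0.3975, 0.2559, 0.1989]
tool_rot: [0.707, -0.023, 0.022, -0.707]
force: [0.0, -0.0, -0.9]
opening: 0.0853
tool x ang -3.7 shift cm [ 0.11 16.09  0.73]  turn 0.3 shift after turn [ 0.11 16.09  0.73]
```

View pics/c6.png

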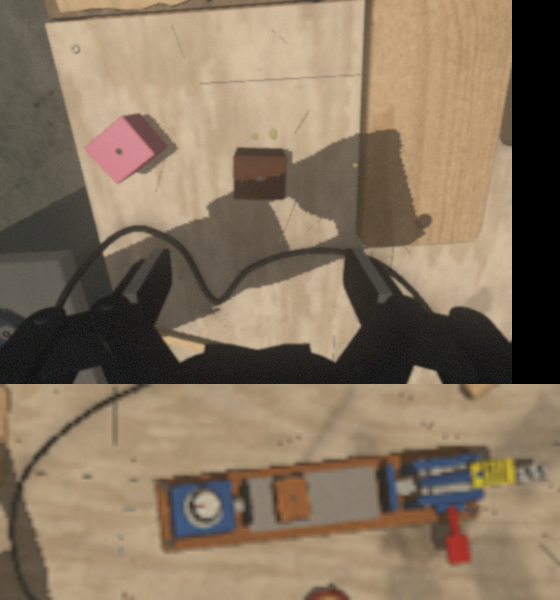

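Blank_40 stands on the bed, with its centre at about (293,500) in the top strip. Blank_44's dot is at (262,178), aligned with the tool.

Run:
```python
from h import *
p=np.load('w3.npy'); s={'ee_pos':p[:3],'tool_rot':p[3:]}; K,T=cam('wrist',s)
c=ray(K,T,262,178,.044); print(c); plan([c[0],c[1],.038])
K,T=cam('top'); print(ray(K,T,230+293*180/560,150+(500-384)*180/560,.064))
```

```text
[0.40169349 0.25977807 0.044     ]
tool x ang -3.8 shift cm [ 0.35 16.1   0.49] 
[ 0.48389505 -0.20177219  0.064     ]
```

```bash
python3 -m pendant '[[[0.3,3.5,0.5,0,1],[0,3.5,0,0,1],[0,3,0,0,1],[0,2.5,0,0,1],[0,2,0,0,1],[0,1.5,0,0,1],[0,0.1,0,0,1],[0,0,0,0,-1],[0,0,0,0,-1],[0,0,0,0,-1],[0,0,0,0,-1],[0,0,0,0,-1]]]'; python3 -m pendant '[[[0,0,0,0,-1],[0,-1,0,0,-1],[0,-3,0,0,-1],[0,-3,0,0,-1],[0,-3,0,0,-1],[0,-3.5,0,0,-1],[0,-2.5,0,-6,-1],[0,0,0,-6,-1],[0,0,0,0,-1]]]'; python3 -c "
from h import *; plan([.5046,-.2582,.20],8)"
```

```text
clock: 10.37
ee_pos: [0.4026, 0.261, 0.0398]
tool_rot: [-0.706, 0.023, -0.025, 0.707]
force: [-0.5, -1.1, 6.7]
opening: 0.0492
clock: 11.12
ee_pos: [0.4022, 0.2611, 0.2011]
tool_rot: [-0.705, -0.053, 0.05, 0.706]
force: [-0.2, 0.8, -1.2]
opening: 0.049
tool x ang 8.3 shift cm [  2.6    0.07 -52.87]  turn 0.3 shift after turn [  2.92   0.07 -52.85]
```

```bash
python3 -m pendant '[[[0.2,0,-3.5,0,-1],[0.2,0,-4,0,-1],[0.2,0,-4,0,-1],[0.2,0,-4,0,-1],[0.2,0,-4,0,-1],[0.2,0,-4,0,-1],[0.2,0,-4,0,-1],[0.2,0,-4,0,-1],[0.2,0,-4,0,-1],[0.2,0,-4,0,-1],[0.2,0,-4,0,-1],[0.2,0,-4,0,-1]]]'; python3 -m pendant '[[[0.2,0,-3.5,0,-1],[0.2,0,-1.7,0,-1],[0,0,0,0,-1],[0,0,0,0,-1]]]'; python3 -c "
from h import *; plan([.5046,-.2582,.0598],8); print(observe()['opening'])"
```

```text
clock: 12.12
ee_pos: [0.4911, -0.2077, 0.1973]
tool_rot: [-0.705, -0.048, 0.049, 0.706]
force: [0.7, -0.1, -0.0]
opening: 0.049
clock: 12.45
ee_pos: [0.5023, -0.2573, 0.197]
tool_rot: [-0.705, -0.048, 0.049, 0.706]
force: [-0.5, 0.5, -1.0]
opening: 0.0489
tool x ang 7.9 shift cm [ 0.24 13.72 -0.15]  turn -0.1 shift after turn [ 0.24 13.72 -0.15]
0.04889660553639468
```

```bash
python3 -m pendant '[[[0.2,3.5,-0.1,0,-1],[0,3.5,0,0,-1],[0,3,0,0,-1],[0,2,0,0,-1],[0,1,0,0,-1],[0,0.6,0,0,-1],[0,0.1,0,0,-1],[0,0,0,0,1],[0,0,0,0,1],[0,0,0,0,1],[0,0,0,0,1],[0,0,0,0,1]]]'; python3 -m pendant '[[[0,-3,0,0,1],[0,-4,0,0,1],[0,-4,0,0,1],[0,-3,0,0,1],[0,-2,0,0,1],[0,0,0,0,1],[0,0,0,0,1]]]'
python3 - <<'E'
from h import *
plan([.529,-.4305,.20],8)
s,w=snap('wrist','w4.png'); np.save('w4.npy',np.r_[s['ee_pos'],s['tool_rot']])
_,b=snap('side','s4.png'); o=np.zeros((600,512,3),np.uint8); o[:384]=w; o[384:]=cv2.resize(b[110:210,220:400],(512,216)); cv2.imwrite('pics/c7.png',o)
E
```

```text
clock: 13.45
ee_pos: [0.5058, -0.2582, 0.0621]
tool_rot: [0.706, 0.05, -0.05, -0.705]
force: [-0.2, -0.7, -0.4]
opening: 0.0856
clock: 14.03
ee_pos: [0.5061, -0.2584, 0.223]
tool_rot: [0.706, 0.051, -0.049, -0.704]
force: [0.1, 0.7, -0.8]
opening: 0.0854
tool x ang 8.1 shift cm [ -0.16   2.35 -17.35]  turn 0.1 shift after turn [ -0.13   2.35 -17.35]
```

View pics/c7.png

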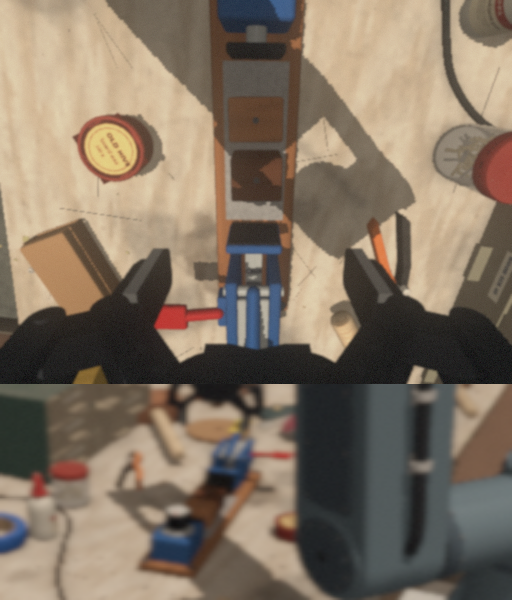

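Both blanks stand in a row on the bed: 40 at (256,120), 44 at (257,175). Next, the trigger.

```bash
python3 -m pendant '[[[0,0,-3,0,-1],[0,0,-3.5,0,-1],[-0.1,0,-3.5,0,-1],[0,0,-3.5,0,-1],[0,0,-2.8,0,-1],[0,0,-1,0,-1],[0,2,0,0,-1],[0,1.3,0,0,-1],[0,0,0,0,-1],[0,0,0,0,-1]]]';  python3 - <<'E'
from h import *
plan([.529,-.4305,.158],8)
_,b=snap('side','s5.png'); _,t=snap('top','t5.png')
s=observe();K,T=cam('top');
o=np.zeros((560,700,3),np.uint8); o[:280]=cv2.resize(b[90:190,230:480],(700,280)); o[280:]=cv2.resize(t[150:220,280:455],(700,280)); cv2.imwrite('pics/c8.png',o)
E
```

```text
clock: 14.97
ee_pos: [0.5279, -0.4273, 0.1856]
tool_rot: [-0.704, -0.049, 0.051, 0.707]
force: [-0.3, 1.0, 0.1]
opening: -0.0003
tool x ang 8.2 shift cm [ 0.07  2.76 -0.34]  turn 0.2 shift after turn [ 0.07  2.76 -0.34]
```

View pics/c8.png

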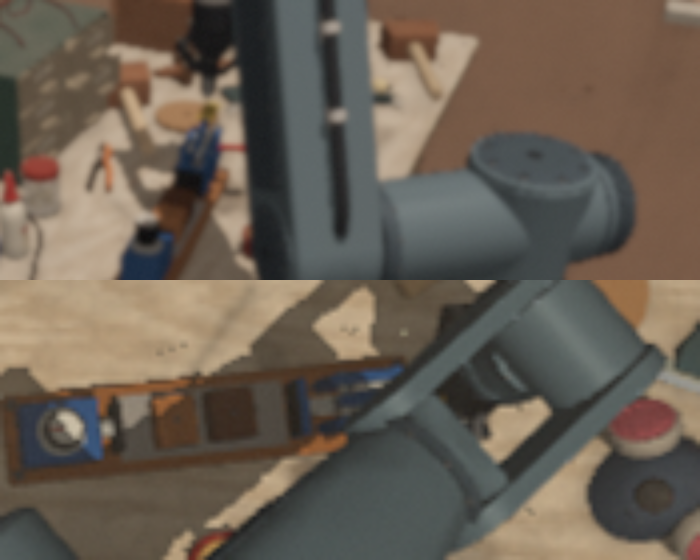

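The closed fingers are right above the yellow plate (side crop around (208,95)). First press.

```bash
python3 -m pendant '[[[0,1.2,-0.3,0,-1],[0,1,0,0,-1],[0,0.3,0,0,-1],[0,0.3,0,0,-1],[0,0.3,0,0,-1],[0,0.3,0,0,-1],[0,0.3,0,0,-1],[0,0.3,0,0,-1]]]'; python3 -m pendant '[[[0,0.3,0,0,-1],[0,0.3,0,0,-1],[0,0.3,0,0,-1],[0,0.3,0,0,-1],[0,0.3,0,0,-1],[0,0.2,0,0,-1],[0,0,0,0,-1]]]'
```

```text
clock: 15.73
ee_pos: [0.5296, -0.4347, 0.1505]
tool_rot: [0.707, 0.05, -0.049, -0.703]
force: [-3.7, -6.1, 9.6]
opening: 0.0001
clock: 16.32
ee_pos: [0.5307, -0.4374, 0.1352]
tool_rot: [0.709, 0.051, -0.048, -0.701]
force: [-0.7, -9.6, 8.5]
opening: 0.0003
```

```bash
python3 -m pendant '[[[0,0.3,0,0,-1],[0,0.3,0,0,-1],[0,0.2,0,0,-1],[0,0,0,0,-1]]]'; python3 -c "
from h import *
_,w=snap('wrist','w5.png'); _,t=snap('top','t6.png'); o=np.zeros((600,512,3),np.uint8); o[:384]=w; o[384:584,:500]=cv2.resize(t[160:210,280:405],(500,200)); cv2.imwrite('pics/c9.png',o)"
```

```text
clock: 16.65
ee_pos: [0.531, -0.4385, 0.1291]
tool_rot: [0.71, 0.052, -0.048, -0.701]
force: [-2.1, -11.3, 14.5]
opening: -0.0002
```

View pics/c9.png

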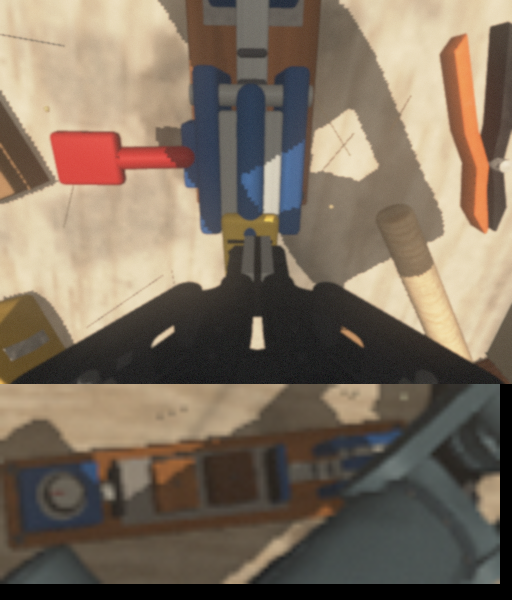

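The first press advanced the jaw by one step: its face moved left in the lower strip, and the fingers sit on the yellow plate at (255,250). Repeating.

```bash
for i in 1; do python3 -m pendant '[[[0,-2,0,0,-1],[0,-2,0,0,-1],[0,-0.3,0,0,-1],[0,0,0,0,-1],[0,0.3,0,0,-1],[0,0.3,0,0,-1],[0,0.3,0,0,-1],[0,0.3,0,0,-1],[0,0.3,0,0,-1],[0,0.3,0,0,-1],[0,0.3,0,0,-1]]]'; python3 -m pendant '[[[0,0.3,0,0,-1],[0,0.3,0,0,-1],[0,0.3,0,0,-1],[0,0.3,0,0,-1],[0,0.3,0,0,-1],[0,0.3,0,0,-1],[0,0.3,0,0,-1],[0,0.1,0,0,-1],[0,0,0,0,-1]]]'; done; python3 -c "
from h import *
_,w=snap('wrist','w6.png'); _,t=snap('top','t7.png')"
python3 -m pendant '[[[0,-2,0,0,-1],[0,-2,0,0,-1],[0,-0.3,0,0,-1],[0,0,0,0,-1],[0,0.3,0,0,-1],[0,0.3,0,0,-1],[0,0.3,0,0,-1],[0,0.3,0,0,-1],[0,0.3,0,0,-1],[0,0.3,0,0,-1],[0,0.3,0,0,-1]]]'; python3 -m pendant '[[[0,0.3,0,0,-1],[0,0.3,0,0,-1],[0,0.3,0,0,-1],[0,0.3,0,0,-1],[0,0.3,0,0,-1],[0,0.3,0,0,-1],[0,0.3,0,0,-1],[0,0.1,0,0,-1],[0,0,0,0,-1]]]'
python3 - <<'E'
from h import *
_,t=snap('top','t8.png')
o=np.zeros((600,500,3),np.uint8)
for i,f in enumerate(['t6','t7','t8']): o[i*200:i*200+200]=cv2.resize(cv2.imread(f'pics/{f}.png')[160:210,280:405],(500,200))
cv2.imwrite('pics/c10.png',o)
E
```

```text
clock: 17.67
ee_pos: [0.5294, -0.4354, 0.1469]
tool_rot: [0.708, 0.05, -0.049, -0.703]
force: [-2.3, -7.8, 10.9]
opening: -0.0001
clock: 18.42
ee_pos: [0.5305, -0.4389, 0.1288]
tool_rot: [0.71, 0.051, -0.048, -0.7]
force: [-4.1, -10.9, 19.5]
opening: 0.0001
clock: 19.43
ee_pos: [0.5293, -0.4353, 0.1468]
tool_rot: [0.708, 0.05, -0.05, -0.703]
force: [-2.3, -8.4, 11.9]
opening: -0.0001
clock: 20.18
ee_pos: [0.5304, -0.4387, 0.1289]
tool_rot: [0.71, 0.051, -0.048, -0.701]
force: [-4.2, -11.2, 21.2]
opening: 0.0
```

View pics/c10.png

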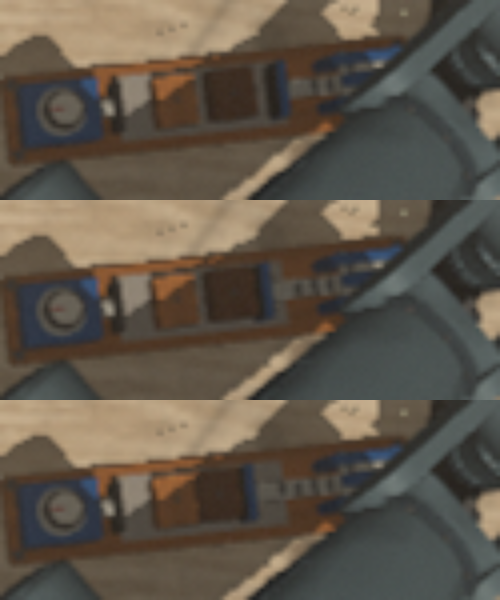

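Each press moves the jaw one step (48 mm so far). Two more, then a gentle sixth until it stops.

```bash
for i in 1; do python3 -m pendant '[[[0,-2,0,0,-1],[0,-2,0,0,-1],[0,-0.3,0,0,-1],[0,0,0,0,-1],[0,0.3,0,0,-1],[0,0.3,0,0,-1],[0,0.3,0,0,-1],[0,0.3,0,0,-1],[0,0.3,0,0,-1],[0,0.3,0,0,-1],[0,0.3,0,0,-1]]]'; python3 -m pendant '[[[0,0.3,0,0,-1],[0,0.3,0,0,-1],[0,0.3,0,0,-1],[0,0.3,0,0,-1],[0,0.3,0,0,-1],[0,0.3,0,0,-1],[0,0.3,0,0,-1],[0,0.1,0,0,-1],[0,0,0,0,-1]]]'; done
python3 -m pendant '[[[0,-2,0,0,-1],[0,-2,0,0,-1],[0,-0.3,0,0,-1],[0,0,0,0,-1],[0,0.3,0,0,-1],[0,0.3,0,0,-1],[0,0.3,0,0,-1],[0,0.3,0,0,-1],[0,0.3,0,0,-1],[0,0.3,0,0,-1],[0,0.3,0,0,-1]]]'; python3 -m pendant '[[[0,0.3,0,0,-1],[0,0.3,0,0,-1],[0,0.3,0,0,-1],[0,0.3,0,0,-1],[0,0.3,0,0,-1],[0,0.3,0,0,-1],[0,0.3,0,0,-1],[0,0.1,0,0,-1],[0,0,0,0,-1]]]'
python3 -c "
from h import *; snap('top','t9.png')"
python3 -m pendant '[[[0,-2,0,0,-1],[0,-2,0,0,-1],[0,-0.3,0,0,-1],[0,0,0,0,-1],[0,0.3,0,0,-1],[0,0.3,0,0,-1],[0,0.3,0,0,-1],[0,0.3,0,0,-1],[0,0.3,0,0,-1],[0,0.3,0,0,-1],[0,0.3,0,0,-1]]]'; python3 -m pendant '[[[0,0.3,0,0,-1],[0,0.2,0,0,-1]]]'
```

```text
clock: 21.15
ee_pos: [0.5294, -0.4353, 0.1469]
tool_rot: [0.708, 0.05, -0.05, -0.703]
force: [-3.5, -7.6, 12.5]
opening: 0.0004
clock: 21.9
ee_pos: [0.5305, -0.4386, 0.1289]
tool_rot: [0.71, 0.051, -0.048, -0.701]
force: [-4.4, -10.3, 20.9]
opening: 0.0
clock: 22.82
ee_pos: [0.5294, -0.4353, 0.147]
tool_rot: [0.708, 0.05, -0.05, -0.703]
force: [-2.8, -6.9, 12.9]
opening: -0.0001
clock: 23.57
ee_pos: [0.5305, -0.4389, 0.1288]
tool_rot: [0.71, 0.051, -0.048, -0.7]
force: [-3.9, -11.2, 19.5]
opening: -0.0003
clock: 24.53
ee_pos: [0.5293, -0.4352, 0.1469]
tool_rot: [0.708, 0.05, -0.05, -0.703]
force: [-3.1, -7.3, 13.0]
opening: 0.0002
clock: 24.7
ee_pos: [0.5296, -0.4363, 0.1441]
tool_rot: [0.708, 0.05, -0.049, -0.702]
force: [-7.5, -3.7, 26.8]
opening: 0.0003
```

The force jumped to 27 N part way down, so the row is tight. Let up and go to the cap.

```bash
python3 -m pendant '[[[0,-2,0,0,-1],[0,-2.5,0,0,-1],[0,-2.5,0,0,1],[0,0,3,0,1],[0,0,4,0,1],[0,0,4,0,1],[0,0,4,0,1],[0,0,4,0,1],[0,0,4,0,1],[0,0,4,0,1],[0,0,4,0,1],[0,0,3,0,1]]]'; python3 -m pendant '[[[0,0,0,-7,1],[0,0,0,-7,1],[0,0,0,-7,1],[0,0,0,-7,1],[0,0,0,-7,1],[0,0,0,-7,1],[0,0,0,0,1]]]'
python3 - <<'E'
from h import *
plan([.4807,-.0855,.113])
s,_=snap('wrist','w7.png'); np.save('w7.npy',np.r_[s['ee_pos'],s['tool_rot']]); K,T=cam('wrist',s)
print(s['ee_pos'],proj(K,T,[.4807,-.0855,.119]),s['joint_positions'].round(2))
E
```

```text
clock: 25.7
ee_pos: [0.4796, -0.0924, 0.2087]
tool_rot: [-0.705, -0.05, 0.051, 0.706]
force: [0.7, 0.5, -0.2]
opening: 0.0854
clock: 26.28
ee_pos: [0.4806, -0.0952, 0.209]
tool_rot: [-0.639, -0.3, 0.301, 0.641]
force: [-0.2, 0.4, -0.1]
opening: 0.0853
tool x ang 50.4 shift cm [0.76 9.6  0.59] 
[ 0.48061643 -0.09521579  0.20897288] [267.68270266 200.17652162] [-0.44  0.04  1.86  0.    1.24 -1.32]
```

View pics/w7.png

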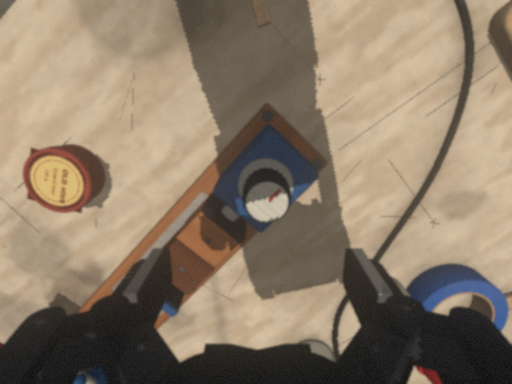

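Cap top seen at (267,202), predicted (268,200). Going down and gripping.

```bash
python3 -m pendant '[[[0.7,2,0.6,0,1],[0,2,0,0,1],[0,2,0,0,1],[0,2,0,0,1],[0,1.6,0,0,1],[0,0,0,0,1],[0,0,0,0,1],[0,0,0,0,-1],[0,0,0,0,-1],[0,0,0,0,-1],[0,0,0,0,-1],[0,0,0,0,-1]]]'; python3 -m pendant '[[[0,0,0,0,-1],[0,0,0,6,-1],[0,0,0,6,-1],[0,0,0,6,-1],[0,0,0,6,-1],[0,0,0,6,-1]]]'; python3 -c "
from h import *; print(observe()['torque'].round(3))"
```

```text
clock: 27.33
ee_pos: [0.4816, -0.0868, 0.1154]
tool_rot: [0.641, 0.3, -0.299, -0.64]
force: [-1.9, -0.4, 5.2]
opening: 0.0343
clock: 27.83
ee_pos: [0.4817, -0.0868, 0.1154]
tool_rot: [0.697, 0.122, -0.121, -0.696]
force: [-1.6, 0.1, 5.4]
opening: 0.0347
[-0.022  0.27   0.033]
```

```bash
python3 -m pendant '[[[0,0,0,6,-1],[0,0,0,6,-1],[0,0,0,6,-1],[0,0,0,6,-1],[0,0,0,6,-1],[0,0,0,6,-1],[0,0,0,6,-1],[0,0,0,6,-1],[0,0,0,6,-1],[0,0,0,6,-1]]]';python3 -c "
from h import *; print(observe()['torque'].round(3),observe()['joint_positions'][5])"; python3 -m pendant '[[[0,0,0,6,-1],[0,0,0,6,-1],[0,0,0,6,-1],[0,0,0,6,-1]]]';python3 -c "
from h import *; print(observe()['torque'].round(3),observe()['joint_positions'][5])";  python3 -m pendant '[[[0,0,0,6,-1],[0,0,0,6,-1],[0,0,0,6,-1],[0,0,0,6,-1]]]';python3 -c "
from h import *; print(observe()['torque'].round(3),observe()['joint_positions'][5])"
```

```text
clock: 28.67
ee_pos: [0.4818, -0.0868, 0.1154]
tool_rot: [0.664, -0.242, 0.244, -0.664]
force: [-0.5, 0.8, 5.1]
opening: 0.0346
[0.022 0.21  0.068] 0.2803119392801591
clock: 29.0
ee_pos: [0.4818, -0.0868, 0.1154]
tool_rot: [0.599, -0.375, 0.376, -0.599]
force: [-1.2, 0.5, 5.0]
opening: 0.0343
[0.011 0.208 0.083] 0.6991964887724853
clock: 29.33
ee_pos: [0.4818, -0.0869, 0.1154]
tool_rot: [-0.508, 0.491, -0.493, 0.508]
force: [-0.6, -1.1, 4.6]
opening: 0.0347
[-0.115  0.23   0.17 ] 1.117958970402
```

```bash
python3 -m pendant '[[[0,0,0,6,-1],[0,0,0,6,-1],[0,0,0,6,-1],[0,0,0,6,-1]]]';python3 -c "
from h import *; print(observe()['torque'].round(3),observe()['joint_positions'][5])"; python3 -m pendant '[[[0,0,0,6,-1],[0,0,0,6,-1],[0,0,0,6,-1],[0,0,0,6,-1],[0,0,0,6,-1],[0,0,0,6,-1]]]';python3 -c "
from h import *; print(observe()['torque'].round(3),observe()['joint_positions'][5])";  python3 -m pendant '[[[0,0,0,5,-1],[0,0,0,5,-1],[0,0,0,5,-1],[0,0,0,0,-1],[0,0,0,0,-1]]]';python3 -c "
from h import *; print(observe()['torque'].round(3),observe()['joint_positions'][5]); snap('top','t10.png')"
```

```text
clock: 29.67
ee_pos: [0.4818, -0.087, 0.1154]
tool_rot: [0.394, -0.586, 0.588, -0.395]
force: [-0.6, -1.7, 3.6]
opening: 0.034
[-0.193  0.224  0.162] 1.5368288997150383
clock: 30.17
ee_pos: [0.4817, -0.087, 0.1154]
tool_rot: [0.194, -0.679, 0.681, -0.194]
force: [-1.4, -1.4, 4.8]
opening: 0.0346
[-0.146  0.308  0.167] 2.165134314357304
clock: 30.58
ee_pos: [0.4817, -0.087, 0.1154]
tool_rot: [0.105, -0.699, 0.7, -0.105]
force: [-1.9, -1.3, 4.9]
opening: 0.0344
[-0.112  0.336  0.002] 2.4224271162912463
```

The torque plateaued at about 0.165 N m for over 1 rad, so the clutch is slipping and the row is pressed. I'll release the cap and locate the lever from w5.

```bash
python3 -m pendant '[[[0,0,0,0,1],[0,0,0,0,1],[0,0,0,0,1],[0,0,0,0,1],[0,-2,0,0,1],[0,-3,0,-6,1],[0,-4,0,-7,1],[0,-1,0,-7,-1],[0,0,0,-7,-1],[0,0,0,-7,-1],[0,0,0,-7,-1],[0,0,0,-7,-1]]]'; python3 -m pendant '[[[0,0,0,-7,-1],[0,0,0,-7,-1],[0,0,0,-7,-1],[0,0,0,-7,-1],[0,0,0,-7,-1],[0,0,0,-7,-1],[0,0,0,-7,-1],[0,0,0,-7,-1],[0,0,0,-7,-1],[0,0,0,-7,-1],[0,0,0,-7,-1],[0,0,0,-7,-1]]]'
python3 - <<'E'
from h import *
s={'ee_pos':[.531,-.4385,.1291],'tool_rot':[.71,.052,-.048,-.701]}; K,T=cam('wrist',s)
im=cv2.imread('pics/w5.png'); c=blob(im,(0,130,90),(6,255,255),(30,110,200,210),300)[0]; x,y,w,h=cv2.boundingRect(c); print(x,y,w,h)
for q in[(88,158),(52,132),(125,132),(52,185),(125,185)]: print(ray(K,T,*q,.098).round(4))
plan([.439,-.400,.19],8)
E
```

```text
clock: 31.63
ee_pos: [0.4811, -0.0863, 0.2143]
tool_rot: [0.382, -0.595, 0.595, -0.382]
force: [-0.3, -0.2, -0.4]
opening: 0.0253
clock: 32.63
ee_pos: [0.481, -0.0863, 0.2141]
tool_rot: [-0.682, 0.186, -0.186, 0.682]
force: [0.3, -0.4, 0.7]
opening: -0.0003
51 132 142 53
[ 0.4397 -0.402   0.098 ]
[ 0.4229 -0.3914  0.098 ]
[ 0.458  -0.3864  0.098 ]
[ 0.4207 -0.419   0.098 ]
[ 0.458  -0.4138  0.098 ]
tool x ang -30.5 shift cm [ 12.32   2.41 -29.15]  turn -38.5 shift after turn [ -8.53   2.41 -30.48]
```

```bash
python3 -m pendant '[[[0,0,0,-7,-1],[0,0,0,-7,-1],[0,0,0,-7,-1],[0,0,0,-7,-1],[0,0,0,-7,-1],[-1,0,-3,-3,-1],[-1,0,-4,0,-1],[-1,0,-4,0,-1],[-1,0,-4,0,-1],[-1,0,-4,0,-1],[-1,0,-4,0,-1],[-1,0,-4,0,-1]]]'; python3 -m pendant '[[[-1,0,-3,0,-1],[-0.5,0,-0.5,0,-1],[0,2,0,0,-1],[0,2,0,0,-1],[0,0,0,0,-1],[0,0,0,0,-1]]]'; python3 -c "
from h import *; plan([.440,-.4025,.123],8)"
```

```text
clock: 33.63
ee_pos: [0.4428, -0.3645, 0.2141]
tool_rot: [-0.706, -0.044, 0.044, 0.706]
force: [1.3, 1.0, -0.4]
opening: 0.0001
clock: 34.13
ee_pos: [0.4324, -0.398, 0.173]
tool_rot: [-0.705, -0.043, 0.045, 0.707]
force: [0.7, -0.1, 1.5]
opening: 0.0003
tool x ang 7.1 shift cm [ 0.71  5.   -0.56]  turn -0.9 shift after turn [ 0.7   5.   -0.57]
```

```bash
python3 -m pendant '[[[0.7,2,-0.6,0,-1],[0,1.5,0,0,-1],[0,0.6,0,0,-1],[0,0.2,0,0,-1],[0,0.2,0,0,-1],[0,0.2,0,0,-1],[0,0.2,0,0,-1],[0,0.2,0,0,-1],[0,0.2,0,0,-1],[0,0.2,0,0,-1],[0,0.2,0,0,-1]]]'; python3 -m pendant '[[[0,0.2,0,0,-1],[0,0.2,0,0,-1],[0,0.2,0,0,-1],[0,0.2,0,0,-1],[0,0,0,0,-1]]]'
```

```text
clock: 35.05
ee_pos: [0.4404, -0.4049, 0.1184]
tool_rot: [0.706, 0.044, -0.044, -0.705]
force: [-4.9, 0.8, 5.1]
opening: -0.0003
clock: 35.47
ee_pos: [0.4401, -0.4049, 0.1101]
tool_rot: [0.706, 0.044, -0.044, -0.705]
force: [-5.3, 0.4, 5.6]
opening: 0.0
```

```bash
python3 -m pendant '[[[0,0.1,0,0,-1],[0,0.1,0,0,-1],[0,0,0,0,-1],[0,0,0,0,-1],[0,0,0,0,-1],[0,0,0,0,-1],[0,0,0,0,-1],[0,0,0,0,-1],[0,0,0,0,-1],[0,0,0,0,-1],[0,0,0,0,-1],[0,0,0,0,-1]]]'; python3 -m pendant '[[[0,0,0,0,-1],[0,0,0,0,-1],[0,0,0,0,-1],[0,0,0,0,-1],[0,0,0,0,-1],[0,0,0,0,-1],[0,0,0,0,-1],[0,0,0,0,-1],[0,0,0,0,-1],[0,0,0,0,-1],[0,0,0,0,-1],[0,0,0,0,-1]]]'; python3 -m pendant '[[[0,0,0,0,-1],[0,0,0,0,-1],[0,0,0,0,-1],[0,0,0,0,-1],[0,0,0,0,-1],[0,0,0,0,-1],[0,-1,0,0,-1],[0,-3,0,0,-1],[0,-4,0,0,-1],[0,-3,0,0,-1]]]'; python3 -c "
from h import *; plan([.48,-.15,.30],8)"
```

```text
clock: 36.47
ee_pos: [0.4403, -0.4051, 0.1097]
tool_rot: [0.706, 0.044, -0.044, -0.705]
force: [-8.5, 3.1, 16.3]
opening: -0.0001
clock: 37.47
ee_pos: [0.4403, -0.4051, 0.1097]
tool_rot: [0.706, 0.044, -0.044, -0.705]
force: [-8.0, 4.9, 16.9]
opening: 0.0002
clock: 38.3
ee_pos: [0.4408, -0.4045, 0.2197]
tool_rot: [0.706, 0.044, -0.044, -0.705]
force: [1.7, -1.0, 0.0]
opening: -0.0
tool x ang 7.1 shift cm [ 7.05 -8.05 24.76]  turn -0.9 shift after turn [ 7.43 -8.05 24.65]
```

Move above the row and look.

```bash
python3 -m pendant '[[[0.8,-1,3,0,1],[0.8,-1,3,0,1],[0.8,-1,3,0,1],[0.8,-1,3,0,1],[0.8,-1,3,0,1],[0.8,-1,3,0,1],[0.8,0,3,0,1],[0.8,0,3,0,1],[0.6,0,0.5,-1,1],[0,0,0,0,1],[0,0,0,0,1]]]';  python3 -c "
from h import *; s,w=snap('wrist','w8.png'); np.save('w8.npy',np.r_[s['ee_pos'],s['tool_rot']]); print(s['ee_pos']); snap('top','t11.png')"
```

```text
clock: 39.22
ee_pos: [0.48, -0.1528, 0.2774]
tool_rot: [0.706, 0.05, -0.05, -0.705]
force: [0.1, 0.2, -0.2]
opening: 0.0853
[ 0.4799643  -0.15275229  0.27741227]
```

View pics/w8.png

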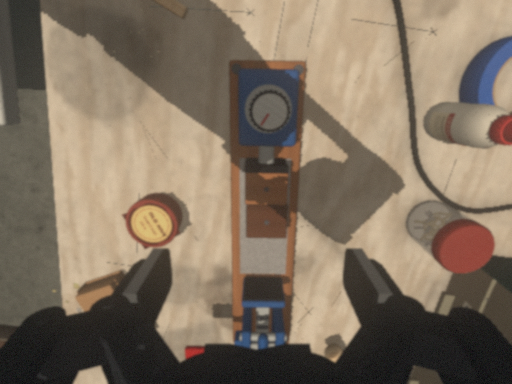

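Jaw is back (face at (263,290)). Blanks in shadow and in contact: 40 at about (267,191), 44 at about (267,222).

Run:
```python
from h import *
im=cv2.imread('pics/w8.png'); p=np.load('w8.npy'); s={'ee_pos':p[:3],'tool_rot':p[3:]}; K,T=cam('wrist',s)
g=cv2.cvtColor(im,cv2.COLOR_BGR2GRAY); print('col',list(zip(range(158,290,3),g[158:290:3,260:274].mean(1).astype(int).tolist())))
for r in(195,222): print('row',r,list(zip(range(234,300,2),g[r-3:r+4,234:300:2].mean(0).astype(int).tolist())))
for q in[(267,176),(267,190.5),(267,206),(267,222),(267,238)]: print(q,ray(K,T,*q,.064).round(4))
for q in [(264,277)]: print('jaw bottom',ray(K,T,*q,.024).round(4))
```

```text
col [(158, 86), (161, 99), (164, 60), (167, 49), (170, 52), (173, 94), (176, 112), (179, 79), (182, 68), (185, 70), (188, 64), (191, 66), (194, 69), (197, 70), (200, 71), (203, 74), (206, 66), (209, 73), (212, 78), (215, 78), (218, 78), (221, 80), (224, 79), (227, 79), (230, 80), (233, 81), (236, 84), (239, 139), (242, 144), (245, 144), (248, 144), (251, 143), (254, 145), (257, 145), (260, 144), (263, 143), (266, 145), (269, 142), (272, 140), (275, 80), (278, 51), (281, 50), (284, 48), (287, 48)]
row 195 [(234, 118), (236, 116), (238, 121), (240, 139), (242, 144), (244, 124), (246, 80), (248, 74), (250, 72), (252, 71), (254, 72), (256, 71), (258, 71), (260, 70), (262, 71), (264, 70), (266, 70), (268, 69), (270, 70), (272, 69), (274, 69), (276, 68), (278, 68), (280, 69), (282, 68), (284, 68), (286, 71), (288, 75), (290, 68), (292, 64), (294, 66), (296, 64), (298, 80)]
row 222 [(234, 119), (236, 116), (238, 119), (240, 138), (242, 147), (244, 139), (246, 100), (248, 80), (250, 80), (252, 80), (254, 79), (256, 79), (258, 78), (260, 77), (262, 78), (264, 81), (266, 84), (268, 81), (270, 77), (272, 77), (274, 77), (276, 77), (278, 77), (280, 76), (282, 77), (284, 76), (286, 69), (288, 71), (290, 85), (292, 107), (294, 103), (296, 114), (298, 162)]
(267, 176) [ 0.492 -0.161  0.064]
(267, 190.5) [ 0.4947 -0.1782  0.064 ]
(267, 206) [ 0.4977 -0.1973  0.064 ]
(267, 222) [ 0.5008 -0.2178  0.064 ]
(267, 238) [ 0.5041 -0.239   0.064 ]
jaw bottom [ 0.5137 -0.3215  0.024 ]
```

```bash
python3 -c "
from h import *; plan([.5005,-.217,.06],8)"
```

```text
tool x ang 8.0 shift cm [ 1.18 21.72 -6.56]  turn 0.0 shift after turn [ 1.19 21.72 -6.56]
```

```bash
python3 -m pendant '[[[0.6,2,-3.3,0,1],[0.6,3,-3.3,0,1],[0,4,0,0,1],[0,4,0,0,1],[0,4,0,0,1],[0,2.5,0,0,1],[0,1.5,0,0,1],[0,0.7,0,0,1],[0,0,0,0,1],[0,0,0,0,-1],[0,0,0,0,-1],[0,0,0,0,-1]]]'; python3 -m pendant '[[[0,0,0,0,-1],[0,0,0,0,-1],[0,-1,0,0,-1],[0,-3,0,0,-1],[0,-4,0,0,-1],[0,-4,0,0,-1],[0,-3,0,0,-1],[0,0,0,0,-1]]]'; python3 -c "
from h import *; plan([.567,.35,.21],2)"
```

```text
clock: 40.32
ee_pos: [0.5011, -0.2148, 0.0641]
tool_rot: [0.706, 0.051, -0.049, -0.705]
force: [-3.5, -0.6, 3.8]
opening: 0.0518
clock: 40.98
ee_pos: [0.5035, -0.2159, 0.2208]
tool_rot: [0.708, 0.054, -0.047, -0.702]
force: [1.0, -0.5, -0.7]
opening: 0.0485
tool x ang 8.1 shift cm [14.29  0.71 55.13]  turn 6.1 shift after turn [ 8.31  0.71 56.34]
```

```bash
python3 -m pendant '[[[0,0,3.5,0,-1],[0.8,0,4,0,-1],[1.2,0,4,0,-1],[1.2,0,4,0,-1],[1.2,0,4,0,-1],[1.2,0,4,0,-1],[1.2,0,4,0,-1],[1.2,0,4,0,-1],[1.2,0,4,0,-1],[1.2,0,4,0,-1],[1.2,0,4,0,-1],[1.2,0,4,0,-1]]]'; python3 -m pendant '[[[1.2,0,4,0,-1],[0.6,0,3,6,-1],[0,0,0,0,-1],[0,0,0,0,-1]]]'; python3 -c "
from h import *; plan([.567,.35,.067],2); print(observe()['opening'])"
```

```text
clock: 41.98
ee_pos: [0.5591, 0.2758, 0.2124]
tool_rot: [0.705, 0.05, -0.05, -0.705]
force: [1.0, -0.0, -0.4]
opening: 0.0487
clock: 42.32
ee_pos: [0.5666, 0.3472, 0.2117]
tool_rot: [0.707, 0.014, -0.015, -0.707]
force: [0.2, 0.3, -0.5]
opening: 0.0487
tool x ang 2.3 shift cm [ 0.07 14.47  0.29]  turn 0.3 shift after turn [ 0.07 14.47  0.29]
0.04873195660521418
```

```bash
python3 -m pendant '[[[0,3.5,0.3,0,-1],[0,3.5,0,0,-1],[0,3,0,0,-1],[0,2,0,0,-1],[0,1.3,0,0,-1],[0,0.7,0,0,-1],[0,0.4,0,0,-1],[0,0,0,0,-1]]]'; python3 -m pendant '[[[0,0.2,0,0,-1],[0,0,0,0,-1]]]'
```

```text
clock: 42.98
ee_pos: [0.568, 0.3477, 0.0699]
tool_rot: [0.707, 0.013, -0.013, -0.707]
force: [1.1, 0.5, -1.3]
opening: 0.0492
clock: 43.15
ee_pos: [0.569, 0.3484, 0.0692]
tool_rot: [-0.707, -0.014, 0.012, 0.707]
force: [-2.1, -2.1, 7.6]
opening: 0.0488
```

```bash
python3 -m pendant '[[[0,0,0,0,1],[0,0,0,0,1],[0,0,0,0,1],[0,0,0,0,1],[0,0,0,0,1],[0,-3,0,0,1],[0,-4,0,0,1],[0,-4,0,0,1],[0,-4,0,-3,1],[0,0,0,-3,1],[0,0,0,0,1]]]'; python3 -c "
from h import *; plan([.4955,-.180,.064],8); _,t=snap('top','t12.png')"
```

```text
clock: 44.07
ee_pos: [0.5693, 0.3491, 0.2207]
tool_rot: [-0.705, -0.053, 0.048, 0.706]
force: [-0.4, -0.4, -0.9]
opening: 0.0851
tool x ang 8.2 shift cm [-15.    15.48 -51.34]  turn 0.2 shift after turn [-14.79  15.48 -51.4 ]
```

```bash
python3 -m pendant '[[[-1.2,0,-3.5,0,1],[-1.2,0,-4,0,1],[-1.2,0,-4,0,1],[-1.2,0,-4,0,1],[-1.2,0,-4,0,1],[-1.2,0,-4,0,1],[-1.2,0,-4,0,1],[-1.2,0,-4,0,1],[-1.2,0,-4,0,1],[-1.2,0,-4,0,1],[-1.2,0,-4,0,1],[-1.2,0,-4,0,1]]]'; python3 -m pendant '[[[-0.6,0,-3.9,0,1],[0,0,0,0,1],[0,0,0,0,1]]]'
python3 - <<'E'
from h import *
plan([.4955,-.180,.064],8)
s,im=snap('wrist','w9.png'); K,T=cam('wrist',s); g=cv2.cvtColor(im,cv2.COLOR_BGR2GRAY)
u,v=proj(K,T,[.4955,-.175,.064]); u,v=int(u),int(v); print('pred',u,v)
print('col',[(i,int(g[i,u-5:u+6].mean())) for i in range(v-45,v+50,3)])
print('row',[(i,int(g[v-4:v+5,i].mean())) for i in range(u-45,u+48,3)])
hs=cv2.cvtColor(im,cv2.COLOR_BGR2HSV); print(hs[v,u],hs[v,u+10],hs[v+8,u-10])
E
```

```text
clock: 45.12
ee_pos: [0.4902, -0.1424, 0.2143]
tool_rot: [-0.705, -0.048, 0.051, 0.706]
force: [0.9, -0.4, 0.4]
opening: 0.0855
clock: 45.37
ee_pos: [0.4903, -0.1821, 0.2144]
tool_rot: [-0.705, -0.047, 0.049, 0.706]
force: [-0.3, 1.3, 0.2]
opening: 0.0854
tool x ang 7.8 shift cm [ 0.58 15.03  0.1 ]  turn -0.2 shift after turn [ 0.58 15.03  0.09]
pred 264 177
col [(132, 87), (135, 87), (138, 86), (141, 88), (144, 86), (147, 60), (150, 41), (153, 40), (156, 41), (159, 72), (162, 81), (165, 82), (168, 81), (171, 82), (174, 82), (177, 92), (180, 96), (183, 83), (186, 85), (189, 82), (192, 82), (195, 85), (198, 83), (201, 84), (204, 86), (207, 90), (210, 142), (213, 150), (216, 150), (219, 151), (222, 150), (225, 151)]
row [(219, 75), (222, 73), (225, 72), (228, 71), (231, 72), (234, 70), (237, 70), (240, 69), (243, 69), (246, 68), (249, 64), (252, 81), (255, 81), (258, 80), (261, 81), (264, 82), (267, 100), (270, 122), (273, 132), (276, 130), (279, 139), (282, 137), (285, 134), (288, 129), (291, 122), (294, 100), (297, 88), (300, 73), (303, 93), (306, 98), (309, 98)]
[15 41 88] [ 18  37 157] [17 52 89]
```

The pixels at the expected spot look like bare bed, so blank_40 seems to have been knocked aside. My last look goes here.

Run:
```python
from h import *
w=cv2.imread('pics/w9.png'); _,t=snap('top','t13.png')
o=np.zeros((600,800,3),np.uint8); o[:384,:512]=w; o[384:600,:]=cv2.resize(t[138:210,165:432],(800,216)); o[:280,512:]=cv2.resize(cv2.imread('pics/t12.png')[150:220,265:337],(288,280))
cv2.imwrite('pics/c11.png',o)
```

```text
(no output)
```

View pics/c11.png

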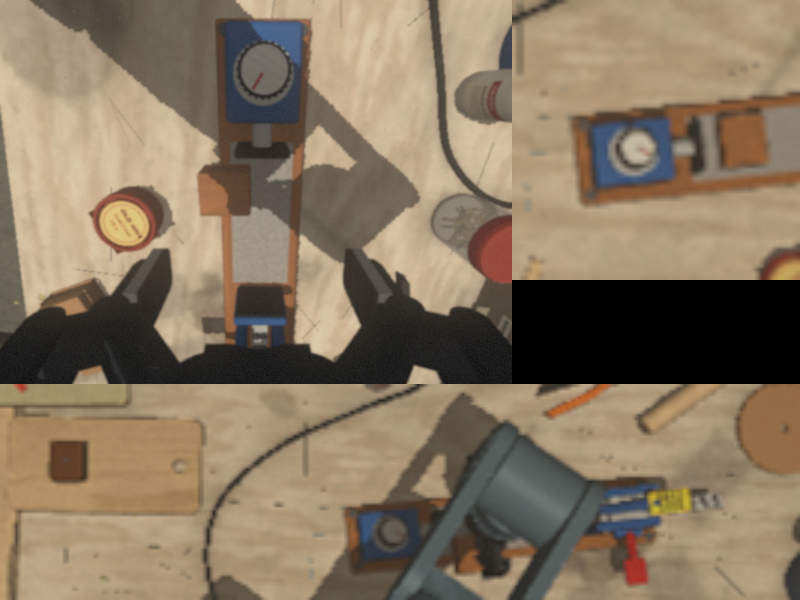

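Blank_44 lies on the board (68,460 in the strip). Blank_40 was knocked towards -x on the clamp base; its top is now around (225,196). Measuring.

Run:
```python
from h import *
im=cv2.imread('pics/w9.png'); s=observe(); K,T=cam('wrist',s)
c=blob(im,(5,95,60),(18,255,255),(180,160,252,222),300)[0]; print(cv2.boundingRect(c),cv2.minAreaRect(c))
g=cv2.cvtColor(im,cv2.COLOR_BGR2GRAY); print([(i,int(g[i,215:245].mean())) for i in range(158,224,2)]); print([(i,int(g[190:205,i].mean())) for i in range(190,262,3)])
for z in(.064,.07): 
  for q in[(199.5,180),(250.5,180),(199.5,214.5),(250.5,214.5),(225,196.5)]: print(z,q,ray(K,T,*q,z).round(4))
```

```text
(198, 160, 52, 62) ((223.5, 190.49998474121094), (60.99999237060547, 50.99999237060547), 90.0)
[(158, 87), (160, 92), (162, 86), (164, 73), (166, 65), (168, 64), (170, 65), (172, 67), (174, 71), (176, 71), (178, 73), (180, 73), (182, 75), (184, 81), (186, 85), (188, 89), (190, 89), (192, 91), (194, 93), (196, 94), (198, 94), (200, 96), (202, 95), (204, 95), (206, 93), (208, 95), (210, 96), (212, 96), (214, 101), (216, 133), (218, 147), (220, 147), (222, 147)]
[(190, 184), (193, 184), (196, 183), (199, 138), (202, 125), (205, 125), (208, 125), (211, 124), (214, 124), (217, 122), (220, 123), (223, 122), (226, 108), (229, 76), (232, 74), (235, 74), (238, 73), (241, 72), (244, 72), (247, 71), (250, 67), (253, 84), (256, 84), (259, 84)]
0.064 (199.5, 180) [ 0.436  -0.1834  0.064 ]
0.064 (250.5, 180) [ 0.4832 -0.1767  0.064 ]
0.064 (199.5, 214.5) [ 0.4388 -0.2181  0.064 ]
0.064 (250.5, 214.5) [ 0.4878 -0.2111  0.064 ]
0.064 (225, 196.5) [ 0.4614 -0.1962  0.064 ]
0.07 (199.5, 180) [ 0.437  -0.1815  0.07  ]
0.07 (250.5, 180) [ 0.4831 -0.175   0.07  ]
0.07 (199.5, 214.5) [ 0.4398 -0.2155  0.07  ]
0.07 (250.5, 214.5) [ 0.4877 -0.2086  0.07  ]
0.07 (225, 196.5) [ 0.4618 -0.1941  0.07  ]
```

```bash
python3 -c "
from h import *; plan([.4615,-.195,.064])"; python3 -m pendant '[[[-1.5,0,-0.8,0,1],[-1.5,2,0,0,1],[0,3.5,0,0,1],[0,3.5,0,0,1],[0,3,0,0,1],[0,2,0,0,1],[0,1,0,0,1],[0,0,0,0,1]]]'
```

```text
tool x ang 8.0 shift cm [-3.08 15.08 -1.15] 
clock: 46.13
ee_pos: [0.4616, -0.1901, 0.0638]
tool_rot: [-0.704, -0.049, 0.052, 0.707]
force: [-0.0, 1.4, 0.7]
opening: 0.0854
```

```bash
python3 -m pendant '[[[0,0,-0.4,0,-1],[0,0,0,0,-1],[0,0,0,0,-1],[0,0,0,0,-1],[0,0,0,0,-1],[0,0,0,0,-1],[0,-1,0,0,-1],[0,-3,0,0,-1],[0,-4,0,0,-1],[0,-4,0,0,-1],[0,-3,0,0,-1],[0,0,0,0,-1]]]'; python3 -c "
from h import *; plan([.567,.275,.22],2); print(observe()['opening'])
im=cv2.imread('pics/t13.png');K,T=cam('top');print(ray(K,T,165+68*267/800,138+77/3,.068))"
```

```text
clock: 47.13
ee_pos: [0.467, -0.1991, 0.2249]
tool_rot: [0.708, 0.054, -0.046, -0.702]
force: [1.3, -0.9, -0.7]
opening: 0.0486
tool x ang 8.1 shift cm [16.59  0.23 45.52]  turn 6.1 shift after turn [11.64  0.23 47.03]
0.04855066319390757
[0.56468831 0.33988215 0.068     ]
```

```bash
python3 -m pendant '[[[0.5,0,3.5,0,-1],[1.3,0,3.8,0,-1],[1.6,0,3.8,0,-1],[1.6,0,3.8,0,-1],[1.6,0,3.8,0,-1],[1.6,0,3.8,0,-1],[1.6,0,3.8,0,-1],[1.6,0,3.8,0,-1],[1.6,0,3.8,0,-1],[1.6,0,3.8,0,-1],[1.6,0,3.8,0,-1],[0.4,0,3.8,6,-1]]]'; python3 -m pendant '[[[0,0,0,0,-1],[0,0,0,0,-1]]]'; python3 -c "
from h import *; plan([.567,.278,.0675],2); print(observe()['opening'])"
```

```text
clock: 48.13
ee_pos: [0.5652, 0.2772, 0.217]
tool_rot: [-0.707, -0.014, 0.012, 0.707]
force: [-0.1, -0.3, -0.0]
opening: 0.0484
clock: 48.3
ee_pos: [0.5632, 0.2773, 0.2164]
tool_rot: [0.707, 0.014, -0.015, -0.707]
force: [0.4, -0.6, -0.6]
opening: 0.0483
tool x ang 2.3 shift cm [ 0.39 14.89  0.06]  turn 0.3 shift after turn [ 0.39 14.89  0.06]
0.04834167949418058
```

```bash
python3 -m pendant '[[[0.4,3.5,0,0,-1],[0,3.5,0,0,-1],[0,3,0,0,-1],[0,2,0,0,-1],[0,1.3,0,0,-1],[0,0.7,0,0,-1],[0,0.4,0,0,-1],[0,0,0,0,-1]]]'; python3 -m pendant '[[[0,0.2,0,0,-1],[0,0,0,0,-1]]]'
```

```text
clock: 48.97
ee_pos: [0.5687, 0.2748, 0.0735]
tool_rot: [0.707, 0.013, -0.013, -0.707]
force: [0.1, 1.0, -0.4]
opening: 0.0483
clock: 49.13
ee_pos: [0.5697, 0.2754, 0.0726]
tool_rot: [-0.707, -0.014, 0.012, 0.707]
force: [0.2, -0.5, 3.4]
opening: 0.0487
```

```bash
python3 -m pendant '[[[0,0.2,0,0,-1],[0,0,0,0,-1],[0,0,0,0,-1]]]'; python3 -m pendant '[[[0,0.2,0,0,-1],[0,0,0,0,-1],[0,0,0,0,-1]]]'
```

```text
clock: 49.38
ee_pos: [0.5697, 0.2754, 0.0725]
tool_rot: [-0.707, -0.014, 0.012, 0.707]
force: [-5.1, -3.2, 18.3]
opening: 0.0485
clock: 49.63
ee_pos: [0.5698, 0.2754, 0.0724]
tool_rot: [-0.707, -0.014, 0.012, 0.707]
force: [-12.3, -6.3, 31.6]
opening: 0.0488
```

```bash
python3 -m pendant '[[[0,-0.4,0,0,-1],[0,0,0,0,1],[0,0,0,0,1],[0,0,0,0,1],[0,0,0,0,1],[0,0,0,0,1],[0,-3,0,0,1],[0,-4,0,0,1],[0,-4,0,0,1],[0,-4,0,0,1],[0,0,0,0,1],[0,0,0,0,1]]]'
python3 - <<'E'
from h import *
s,im=snap('wrist','w10.png'); K,T=cam('wrist',s); print(s['ee_pos'])
for n,y in(('44',.347),('40',.275)):
    u,v=proj(K,T,[.568,y,.068]); u,v=int(u),int(v)
    hs=cv2.cvtColor(im,cv2.COLOR_BGR2HSV); g=hs[...,2].astype(int)
    print(n,(u,v),hs[v,u+5],'row',[(i,int(g[v-4:v+5,i].mean())) for i in range(u-48,u+50,4)],'col',[(i,int(g[i,u-5:u+6].mean())) for i in range(v-48,v+52,4)])
_,t=snap('top','t14.png'); K,T=cam('top')
for lo,hi,z in[((5,120,40),(16,255,175),.068)]:
    for c in blob(t,lo,hi,(170,148,234,184),40): x,y,w,h=cv2.boundingRect(c); (u,v),wh,a=cv2.minAreaRect(c); print('top',(u,v),wh,ray(K,T,u,v,z).round(3), t[int(v),int(u)])
for n in ('t0','t14'):
    i=cv2.imread(f'pics/{n}.png'); print(n,'clamp region diff')
a=cv2.imread('pics/t11.png').astype(int); 
d=np.abs(cv2.imread('pics/t0.png').astype(int)-t.astype(int)).sum(2)[165:200,345:405]; print('trigger/lever/jaw changed px',int((d>90).sum()))
for nm,u,v,z in(('tin',336,221,0),('glue',292,131,0)):
    for f in('t0','t14'): 
        i=cv2.cvtColor(cv2.imread(f'pics/{f}.png'),cv2.COLOR_BGR2HSV)[v-12:v+13,u-12:u+13]; m=((i[...,0]<8)|(i[...,0]>172))&(i[...,1]>110); y,x=np.nonzero(m); print(nm,f,x.mean().round(1)+u-12,y.mean().round(1)+v-12,len(x))
E
```

```text
clock: 50.63
ee_pos: [0.5699, 0.2758, 0.2239]
tool_rot: [-0.706, -0.015, 0.011, 0.708]
force: [-0.4, -0.7, -1.0]
opening: 0.0856
[0.56994326 0.27582089 0.22392271]
44 (257, 104) [ 12 129 103] row [(209, 192), (213, 188), (217, 187), (221, 187), (225, 184), (229, 163), (233, 104), (237, 105), (241, 103), (245, 103), (249, 102), (253, 102), (257, 100), (261, 102), (265, 101), (269, 102), (273, 101), (277, 103), (281, 102), (285, 93), (289, 105), (293, 175), (297, 180), (301, 178), (305, 175)] col [(56, 183), (60, 180), (64, 179), (68, 180), (72, 179), (76, 178), (80, 177), (84, 99), (88, 98), (92, 102), (96, 102), (100, 104), (104, 103), (108, 97), (112, 98), (116, 100), (120, 102), (124, 103), (128, 104), (132, 101), (136, 180), (140, 177), (144, 182), (148, 182), (152, 127)]
40 (254, 183) [ 14 134  84] row [(206, 159), (210, 148), (214, 139), (218, 135), (222, 125), (226, 117), (230, 112), (234, 119), (238, 106), (242, 100), (246, 93), (250, 88), (254, 86), (258, 83), (262, 83), (266, 83), (270, 84), (274, 84), (278, 82), (282, 89), (286, 98), (290, 96), (294, 98), (298, 96), (302, 96)] col [(135, 178), (139, 179), (143, 181), (147, 182), (151, 166), (155, 77), (159, 109), (163, 139), (167, 141), (171, 144), (175, 144), (179, 99), (183, 83), (187, 84), (191, 83), (195, 80), (199, 80), (203, 115), (207, 123), (211, 117), (215, 105), (219, 101), (223, 99), (227, 98), (231, 96)]
top (186.5, 164.5) (9.0, 11.0) [0.561 0.344 0.068] [40 60 90]
t0 clamp region diff
t14 clamp region diff
trigger/lever/jaw changed px 4
tin t0 333.9 221.2 49
tin t14 334.7 220.8 68
glue t0 292.9 128.0 39
glue t14 292.6 128.1 36
```

Picture budget is used up, so I'll check blank_40's flatness numerically. The set-down height was 4–5 mm higher than expected, possibly a slip in the grip.

Run:
```python
from h import *
im=cv2.imread('pics/w10.png'); s=observe(); K,T=cam('wrist',s); hs=cv2.cvtColor(im,cv2.COLOR_BGR2HSV)
for r in (160,167,175,190,198): print(r,'sat',[(i,int(hs[r-1:r+2,i,1].mean()),int(hs[r-1:r+2,i,2].mean())) for i in range(216,300,4)])
for i in range(235,285,12): print('col',i,[(r,int(hs[r,i-1:i+2,1].mean()),int(hs[r,i-1:i+2,2].mean())) for r in range(148,212,3)])
for n,y,h in(('40',.275,.040),('44',.347,.044)):
    print(n,[proj(K,T,[.569+dx,y+dy,z]).round(0).tolist() for z in(.068,.024) for dx,dy in((-.025,h/2),(.025,h/2),(.025,-h/2),(-.025,-h/2))])
```

```text
160 sat [(216, 104, 170), (220, 95, 179), (224, 94, 179), (228, 94, 178), (232, 135, 132), (236, 134, 130), (240, 136, 131), (244, 136, 127), (248, 138, 124), (252, 135, 125), (256, 138, 123), (260, 134, 122), (264, 137, 121), (268, 137, 121), (272, 139, 120), (276, 141, 121), (280, 135, 118), (284, 94, 105), (288, 99, 172), (292, 95, 177), (296, 95, 169)]
167 sat [(216, 101, 172), (220, 95, 180), (224, 96, 177), (228, 97, 179), (232, 137, 137), (236, 139, 143), (240, 141, 141), (244, 142, 141), (248, 141, 142), (252, 141, 142), (256, 141, 140), (260, 141, 142), (264, 143, 141), (268, 145, 140), (272, 141, 142), (276, 145, 140), (280, 142, 135), (284, 90, 100), (288, 92, 100), (292, 93, 97), (296, 91, 101)]
175 sat [(216, 105, 165), (220, 94, 179), (224, 93, 177), (228, 95, 172), (232, 137, 141), (236, 140, 147), (240, 141, 146), (244, 143, 145), (248, 143, 144), (252, 144, 145), (256, 143, 140), (260, 143, 139), (264, 137, 118), (268, 139, 111), (272, 123, 86), (276, 126, 85), (280, 121, 84), (284, 96, 95), (288, 94, 98), (292, 91, 97), (296, 92, 102)]
190 sat [(216, 95, 95), (220, 
[... 2032 characters left out ...]
199, 126, 82), (202, 101, 127), (205, 99, 175), (208, 100, 174), (211, 100, 175)]
col 283 [(148, 97, 179), (151, 95, 175), (154, 94, 143), (157, 95, 102), (160, 101, 105), (163, 110, 105), (166, 105, 103), (169, 103, 105), (172, 101, 98), (175, 98, 93), (178, 95, 93), (181, 96, 94), (184, 100, 92), (187, 97, 93), (190, 99, 92), (193, 94, 92), (196, 91, 94), (199, 101, 92), (202, 95, 99), (205, 99, 169), (208, 101, 170), (211, 100, 169)]
40 [[233.0, 162.0], [288.0, 164.0], [285.0, 204.0], [233.0, 203.0], [236.0, 153.0], [284.0, 154.0], [281.0, 190.0], [236.0, 189.0]]
44 [[234.0, 75.0], [294.0, 78.0], [290.0, 131.0], [234.0, 128.0], [238.0, 78.0], [289.0, 80.0], [286.0, 125.0], [237.0, 124.0]]
```

Blank_40's edges match a flat block at the predicted spot to within 2–3 px (side face v 153–160, top face v 160–201, u 231–283). Blank_44's size matches a flat block too. The jaw, trigger and lever region looks the same as at the start.

```bash
python3 -c "
from h import *; print(job.sign_off(), observe()['clock'])"
```

```text
the job is handed in; nothing more can be done
the job is handed in; nothing more can be done
```

The clamping trial is finished and the job is handed in at about 51 s. The hand-in reported no verdict.

**What was done:**
- **Blanks found:** only two were present, blank_40 and blank_44. I stood both in a row on the bed.
- **Trigger:** five full presses, then a sixth that stopped part way. That press read 27 N against the advised 20 N.
- **Cap:** I turned it clockwise. The torque held at about 0.165 N m for over 1 rad, so the clutch slipped well past 0.25 rad.
- **Release:** I held the red lever down until the jaw was back, then set both blanks on the board.
- **Disturbance:** blank_40 was knocked about 4 cm aside on the clamp base before I fetched it. I found it again in the wrist camera image and picked it up from there.

**Last checks:**
- **Blanks on the board:** both lie flat, at roughly (0.57, 0.34) and (0.57, 0.275), about 28 mm apart.
- **Clamp:** the jaw, trigger and lever area in the top picture matches the start (4 pixels differ).
- **Bystanders:** the tin and the glue bottle moved less than 1 pixel.
- **Disagreements:** blank_40 met the board 4–5 mm higher than expected, and I pressed to about 32 N before noticing. It had probably slipped in the grip; its outline afterwards fits a flat block. The colour mask in the top picture found only one blank there, so blank_40's position rests on the wrist camera alone.
- **No direct view of the end state:** the viewing limit of 16 pictures was used up, so the final checks were numerical only.

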